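Fetch the hemmed-in specimen to the microscope stage and nest the vessels back in the tray

TASK

The round black specimen in the middle of the white tray is hemmed in by three steel vessels: first clear all three off to the black rubber mat, upright and side by side, without shifting the specimen; then take the specimen and stand it, polished face up, on the centre of the round plate of the microscope stage. After that put the vessels back one at a time, largest first: the wide dish in the middle of the ring marked on the tray, the beaker inside the dish, and the tall tube inside the beaker. Leave the brown jar, the brass weight and the slide box where they are.

Things in the scene. Friction and masses are not known exactly. Their poses are not given: they have to be found in the camera images.
- dish_mid (a point): wide low open steel dish, the widest vessel: outer diameter 64 mm, height 36 mm, wall 3 mm (inner diameter 58 mm), bottom 4 mm thick; point on its axis half-way up (18 mm above its underside), z up. Starts in the tray.
- beaker_mid (a point): middle-sized open straight steel beaker: outer diameter 48 mm, height 66 mm, wall 3 mm (inner diameter 42 mm), bottom 4 mm thick; point on its axis half-way up (33 mm above its underside), z up. Starts in the tray. It fits into the dish with 5 mm to spare all round and stands 34 mm out of it; hold it near its rim when nesting it.
- tube_mid (a point): slim tall open steel tube with a closed bottom: outer diameter 30 mm, height 100 mm, bottom 4 mm thick; point on its axis half-way up (50 mm above its underside), z up. Starts in the tray. It fits into the beaker with 6 mm to spare all round and stands 38 mm out of it; hold it near its rim when nesting it.
- specimen_mid (a point): black resin disc with a small polished metal inlay in its top face: diameter 32 mm, height 24 mm; point on its axis half-way up (12 mm above its underside), z up. Starts in the middle of the tray with the three vessels around it, their axes about 54 mm from its own and 120 degrees apart, in any order.
- tray: fixed square white plastic tray, 210 x 210 mm, rim 10 mm high, floor 4 mm above the table; origin in its middle at table height, x and y along its sides. The middle is marked by a thin flat grey ring of 84 mm outer and 76 mm inner diameter, painted on the floor.
- mat: fixed flat black rubber mat, 270 mm long (along its x) by 140 mm wide (along its y), 3 mm thick; origin at its centre at table height. Empty at the start; to the left or to the right of the tray.
- stage_top (a point): fixed microscope stage: low black block, 130 x 130 mm, flat top 24 mm above the table with a flat round metal plate of 64 mm diameter inlaid flush in its middle, and a small adjusting knob that sticks out 35 mm from its +x side (x of the point's frame), 22 mm high; the point is the centre of that plate, on its top face. On the other side of the tray than the mat.
- jar_mid (a point): bystander: closed brown glass jar with a black cap, 56 mm diameter, 75 mm high; point on its axis half-way up
- slidebox_mid (a point): bystander: brown cardboard slide box, 60 x 85 x 32 mm (x, y, z); point at its centre
- weight_mid (a point): bystander: brass weight with a knob, 40 mm diameter, 50 mm high; point on its axis half-way up

How it is judged:
On the way, in this order (a step that is already met when the one before it is completed fails the run):
1. all three vessels stand upright on the mat, let go, and the specimen is still where it was in the tray (x of dish_mid in the frame of mat between -0.135 and 0.135 m and y of dish_mid in the frame of mat between -0.07 and 0.07 m and height (world z) of dish_mid between 0.015 and 0.0245 m and angle between each of dish_mid, beaker_mid, tube_mid's own z axis and vertical below 0.12 rad and linear speed of each of dish, beaker, tube below 0.02 m/s and contact force between the fingers and dish below 0.05 N and x of beaker_mid in the frame of mat between -0.135 and 0.135 m and y of beaker_mid in the frame of mat between -0.07 and 0.07 m and height (world z) of beaker_mid between 0.03 and 0.0395 m and contact force between the fingers and beaker below 0.05 N and x of tube_mid in the frame of mat between -0.135 and 0.135 m and y of tube_mid in the frame of mat between -0.07 and 0.07 m and height (world z) of tube_mid between 0.047 and 0.0565 m and contact force between the fingers and tube below 0.05 N and distance of specimen_mid from where it was at the start of the episode below 0.02 m), for 0.2 s.
2. the specimen stands on the centre of the stage plate, let go, while all vessels stand on the mat (horizontal distance between specimen_mid and stage_top below 0.012 m and height (world z) of specimen_mid between 0.03 and 0.042 m and angle between each of specimen_mid, dish_mid, beaker_mid, tube_mid's own z axis and vertical below 0.12 rad and linear speed of each of specimen, dish, beaker, tube below 0.02 m/s and contact force between the fingers and specimen below 0.05 N and x of dish_mid in the frame of mat between -0.135 and 0.135 m and y of dish_mid in the frame of mat between -0.07 and 0.07 m and height (world z) of dish_mid between 0.015 and 0.0245 m and contact force between the fingers and dish below 0.05 N and x of beaker_mid in the frame of mat between -0.135 and 0.135 m and y of beaker_mid in the frame of mat between -0.07 and 0.07 m and height (world z) of beaker_mid between 0.03 and 0.0395 m and contact force between the fingers and beaker below 0.05 N and x of tube_mid in the frame of mat between -0.135 and 0.135 m and y of tube_mid in the frame of mat between -0.07 and 0.07 m and height (world z) of tube_mid between 0.047 and 0.0565 m and contact force between the fingers and tube below 0.05 N), for 0.2 s.
3. the dish stands in the middle of the ring marked on the tray, let go (horizontal distance between dish_mid and tray below 0.014 m and height (world z) of dish_mid between 0.016 and 0.028 m and angle between dish_mid's own z axis and vertical below 0.12 rad and linear speed of dish below 0.02 m/s and contact force between the fingers and dish below 0.05 N), for 0.2 s.
4. the beaker stands inside the dish, let go (all of step 3 and horizontal distance between beaker_mid and dish_mid below 0.009 m and height (world z) of beaker_mid between 0.035 and 0.047 m and angle between beaker_mid's own z axis and vertical below 0.12 rad and linear speed of beaker below 0.02 m/s and contact force between the fingers and beaker below 0.05 N), for 0.2 s.
5. the tube stands inside the beaker, let go (all of step 4 and horizontal distance between tube_mid and beaker_mid below 0.01 m and height (world z) of tube_mid between 0.056 and 0.068 m and angle between tube_mid's own z axis and vertical below 0.12 rad and linear speed of tube below 0.02 m/s and contact force between the fingers and tube below 0.05 N), for 0.2 s.
At the end, for the whole second after the job is handed in: The specimen stands upright within 12 mm of the centre of the stage plate; the dish stands upright on the tray floor within 14 mm of the tray's middle; the beaker stands on the dish's bottom and the tube on the beaker's bottom, both upright (within 0.12 rad); all is at rest and let go (all of step 5 and horizontal distance between specimen_mid and stage_top below 0.012 m and height (world z) of specimen_mid between 0.03 and 0.042 m and angle between specimen_mid's own z axis and vertical below 0.12 rad and linear speed of specimen below 0.02 m/s and contact force between the fingers and specimen below 0.05 N); the robot touches nothing.
It fails at once if the jar is shifted by more than 20 mm (distance of jar_mid from where it was at the start of the episode above 0.02 m).
It fails at once if the slide box is shifted by more than 20 mm (distance of slidebox_mid from where it was at the start of the episode above 0.02 m).
It fails at once if the brass weight is shifted by more than 20 mm (distance of weight_mid from where it was at the start of the episode above 0.02 m).
It also fails if it takes over 136 s, if anything falls off the work surface, if the arm or the gripper's body presses on something with over 40 N, if the wrist force passes 120 N, or if a joint passes its speed limit or range.

ROBOT

A 7-joint arm with a two-finger parallel gripper is mounted at the origin on the work surface. World frame = base frame: x ahead of the robot, y to its left, z up, the work surface at z = 0. Lengths are in m, angles in rad, forces in N, time in s.
With the tool pointing down it reaches from about 0.425 to 0.925 m from the base axis. Payload 6.8 kg.
Tool frame: the origin (TCP) lies at the very end of the fingers, on their centre line; the grasp point (between the pads) lies 19 mm behind it; y points along the fingers, z is the direction in which the jaws open and shut, and the axes are right-handed (so a half turn about y gives the same grasp; the last joint's range is limited). The gripper opens to 85 mm and grips with 20 to 120 N. Pads are 22 mm wide; open, the fingers measure 114 mm over their backs; the gripper's body (76 mm by 85 mm) begins 54 mm behind the grasp point. The pads swing forward as they close: fully open they stand 13 mm farther back than shut.
Start: joints at [-1.401, 0.477, 0.022, 1.555, -0.011, 1.109, -0.083], TCP at [0.185, 0.649, 0.231] pointing down, gripper open.
Joint ranges: [-2.96, 2.96], [-0.34, 2.1], [-1.41, 1.46], [0.24, 2.44], [-1.37, 4.51], [0.17, 1.92], [-2.96, 2.96]. Speed limits (rad/s): [2.39, 2.39, 3.14, 3.14, 3.14, 3.14, 3.14].

INTERFACE

Orientations are given as a rotation vector (axis times angle).
In Python, from bench import r gives the robot as it stands.
- The arm moves only by the tool drive_tool, never from a script. Its argument "series" is a list of rows, each a list of 7 numbers: the shift along the tool's x, y, z in mm, then the turn, a rotation vector about the tool's x, y, z in degrees, then the finger opening in mm, from 0 to 85.4. In form: [[tx, ty, tz, wx, wy, wz, grip], ...]. A call has 1 to 5 rows; each row is the pose to reach, as a shift and turn from the pose measured when the call began, along the tool's axes at that moment; what a row does not reach only later rows make up. A row lasts 1/10 s, in which the tool goes at most 50 mm and 8.59 degrees, less where a joint would pass 70% of its speed; a pose out of reach is approached as far as the arm can. A call with a gripper value outside its range is refused whole. The fingers move at their own pace and stop on an object; "squeeze" is the grip in N (left out, the last holds). Time passes only in rows, so rows that repeat a pose let the fingers close. It gives the time, the measured TCP pose, the force and the opening at its end, in the units of the state.
- r.get_obs(): the state, without advancing time (a new reading comes with each control period).
- r.grab_frame(name): name is "scene" or "side" or "wrist"; returns a dict with "frame" (420x560x3 uint8, blue, green, red), "intrinsics" (3x3 intrinsics, pixels), "rvec" (rotation vector, rad) and "tvec" (3), from world to camera coordinates, as OpenCV has them. Camera axes: x right, y down, z forward; pixel columns grow to the right and rows downward; lengths in m; the calibration is good to about 2 mm. The wrist camera is an equidistant fisheye: a pixel r from the principal point sees the ray r / f radians off the axis. A picture is of the moment at which its call begins. There is no depth.
- r.hand_in(): hands the job in, once; it reports no verdict.
The state is a dict: "clock": time; "joints": joint angles; "qvel": joint speeds; "tau": joint torques, N m; "tcp_pos": TCP position; "orientation": TCP orientation; "contact_force": force on the tool from outside, world axes, zero at the start; "moment": the same for the moment, N m; "grip_width": finger opening in m.
Only numpy, scipy, OpenCV 4.12 (cv2) and the standard library are available. Lean on these libraries where they do the work, as an engineer would, in place of code of your own. Each camera call takes 0.05 s, during which the arm holds its last target.

## Working session

There is one attempt and no reset: what is moved stays moved. The work goes in short steps, Python scripts to look and compute and a tool call to move; the robot and the scene stay as the last step left them, time stands still between calls to the robot, and variables do not carry over. Pictures are saved under pics/ and viewed, and the job is handed in when it is done.

Besides the shell and the picture viewer there is one more tool, called after ">>>" as name(argument=value, ...), one argument or row to a line, values as JSON. drive_tool: Moves the arm, as the interface text tells. Its arguments: {"type":"object","properties":{"series":{"type":"array","items":{"type":"array","items":{"type":"number"}}},"squeeze":{"type":"number"}},"required":["series"]}

```bash
ls; mkdir -p pics; cat > h.py <<'E'
import numpy as np, cv2
from scipy.spatial.transform import Rotation as R
from bench import r
def grab(name,fn=None):
    d=r.grab_frame(name); 
    if fn: cv2.imwrite('pics/'+fn,d['frame'])
    return d
E
python3 - <<'E'
from h import *
o=r.get_obs()
for k,v in o.items(): print(k,np.round(v,4))
print(np.round(R.from_rotvec(o['orientation']).as_matrix(),3))
for n in ['scene','side','wrist']:
    d=grab(n,n+'0.png'); print(n,d['intrinsics'],d['rvec'],d['tvec'])
    Rm=cv2.Rodrigues(np.array(d['rvec'],float))[0]; print('cam pos',-Rm.T@np.array(d['tvec']).ravel())
E
```

```text
pics
clock 0.0
joints [-1.4011  0.4778  0.0224  1.5564 -0.0115  1.1093 -0.0831]
qvel [ 0.0002 -0.0003  0.0002  0.0001 -0.001   0.0011  0.0015]
tau [ 2.00000e-04 -5.96456e+01  1.60740e+00 -2.81205e+01  1.24000e-02
  9.50000e-03  0.00000e+00]
tcp_pos [0.185  0.6485 0.2303]
orientation [-1.5616  0.2183 -0.218 ]
contact_force [0.136  0.1551 0.1481]
moment [ 0.0429 -0.0255 -0.0074]
grip_width 0.0854
[[ 0.962 -0.     0.274]
 [-0.274 -0.002  0.962]
 [ 0.    -1.    -0.002]]
scene [[448.69904328   0.         281.97424339]
 [  0.         448.69904328 211.78403516]
 [  0.           0.           1.        ]] [ 0.79406576  2.49382841 -1.2323014 ] [ 0.50843796 -0.1862932   1.24313532]
cam pos [1.03474966 0.61679123 0.62246401]
side [[383.38529859   0.         284.08970006]
 [  0.         383.38529859 214.23318414]
 [  0.           0.           1.        ]] [ 2.27486847 -0.91141927  0.35790539] [-0.44826368  0.36343082  0.52857952]
cam pos [ 0.26477369 -0.36201755  0.64129306]
wrist [[325.1922621    0.         273.38610367]
 [  0.         325.1922621  217.0560817 ]
 [  0.           0.           1.        ]] [-2.30098614 -1.73758474 -0.26695058] [-0.67439948 -0.04010792  0.37929338]
cam pos [0.11138234 0.67018422 0.37246993]
```

View pics/scene0.png

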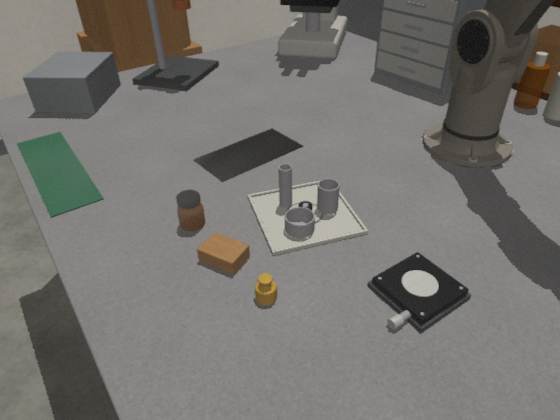

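View pics/side0.png

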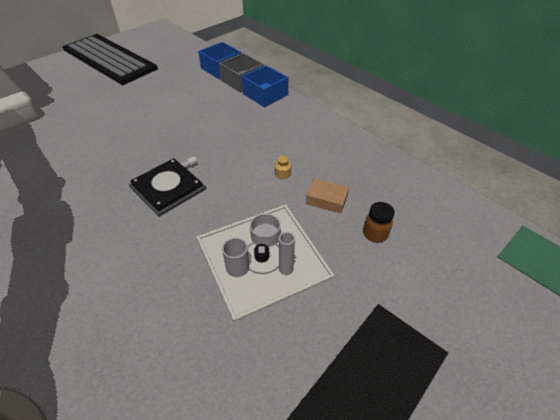

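View pics/wrist0.png

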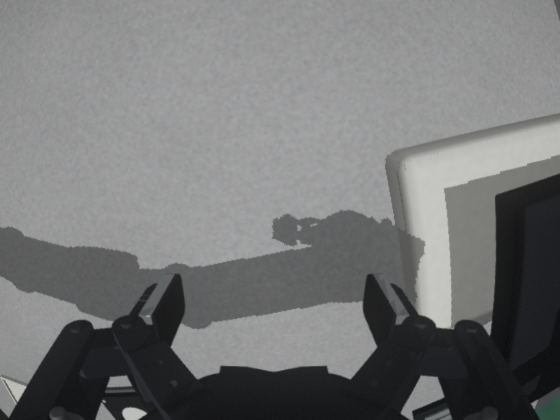

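The scene view shows the tray around pixel (305,215), the mat at (250,152), the stage at (420,285), and the jar, box and weight beyond the tray. The side view shows the tray at (265,258) with the beaker left, the tube right and the dish far. The wrist view is off-target.

```bash
cat >> h.py <<'E'
def cam(d):
    Rm=cv2.Rodrigues(np.array(d['rvec'],float))[0]; t=np.array(d['tvec'],float).ravel()
    return Rm,t,-Rm.T@t,np.array(d['intrinsics'],float)
def rays(d,px,fish=False):
    Rm,t,c,K=cam(d); px=np.atleast_2d(np.array(px,float))
    v=(px-K[:2,2])/np.array([K[0,0],K[1,1]])
    if fish:
        th=np.linalg.norm(v,axis=1,keepdims=True); s=np.where(th>1e-9,np.sin(th)/np.maximum(th,1e-9),1)
        q=np.hstack([v*s,np.cos(th)])
    else: q=np.hstack([v,np.ones((len(v),1))])
    q=q/np.linalg.norm(q,axis=1,keepdims=True)
    return c,q@Rm
def plane(d,px,z,fish=False):
    c,v=rays(d,px,fish); return c+v*((z-c[2])/v[:,2:3])
def proj(d,P,fish=False):
    Rm,t,c,K=cam(d); P=np.atleast_2d(np.array(P,float)); q=P@Rm.T+t
    if fish:
        rr=np.linalg.norm(q[:,:2],axis=1); th=np.arctan2(rr,q[:,2]); v=q[:,:2]/rr[:,None]*th[:,None]
    else: v=q[:,:2]/q[:,2:]
    return v*np.array([K[0,0],K[1,1]])+K[:2,2]
def tri(c1,v1,c2,v2):
    A=np.stack([v1,-v2],1); s=np.linalg.lstsq(A,c2-c1,rcond=None)[0]
    p,q=c1+v1*s[0],c2+v2*s[1]; return (p+q)/2,np.linalg.norm(p-q)
E
python3 - <<'E'
from h import *
a=cv2.imread('pics/scene0.png'); b=cv2.imread('pics/side0.png')
cv2.imwrite('pics/c1.png',cv2.resize(a[165:265,235:375],None,fx=5.5,fy=5.5,interpolation=cv2.INTER_CUBIC))
cv2.imwrite('pics/c2.png',cv2.resize(b[200:320,190:340],None,fx=5,fy=5,interpolation=cv2.INTER_CUBIC))
E
```

```text
(no output)
```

View pics/c1.png

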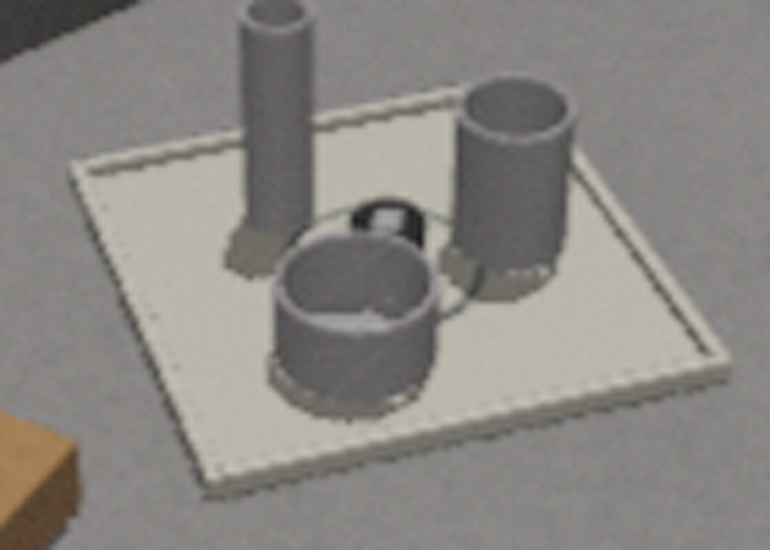

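View pics/c2.png

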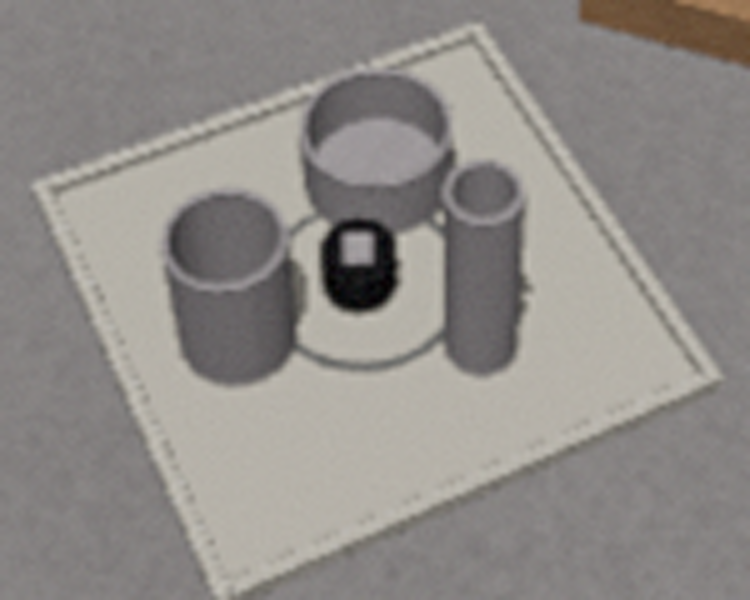

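```bash
python3 - <<'E'
from h import *
s=grab('scene'); d=grab('side')
def S(x,y): return [(x+.5)/5.5-.5+235,(y+.5)/5.5-.5+165]
def D(x,y): return [(x+.5)/5-.5+190,(y+.5)/5-.5+200]
for n,a,b in [('tube',S(276,12),D(483,192)),('beaker',S(516,110),D(227,240)),('dish',S(357,283),D(377,143)),('spec',S(388,220),D(357,245)),('far-rc',S(728,360),D(40,187)),('c',S(208,488),D(480,28)),('c2',S(75,165),D(718,378))]:
    c1,v1=rays(s,a);c2,v2=rays(d,b); p,e=tri(c1,v1[0],c2,v2[0]); print(n,np.round(p,4),round(e,4))
for x,y in [(40,187),(480,28),(718,378),(222,597)]: print('tray',plane(d,D(x,y),0.010))
P=plane(d,[D(x,y) for x,y in [(40,187),(480,28),(718,378),(222,597)]],0.01); print('mean',P.mean(0))
# colour things
def show(n,z,lo,hi,dd,nm,minA=60):
    hsv=cv2.cvtColor(dd['frame'],cv2.COLOR_BGR2HSV); m=cv2.inRange(hsv,lo,hi)
    for c in cv2.findContours(m,0,2)[0]:
        if cv2.contourArea(c)>minA:
            (x,y),w,a=cv2.minAreaRect(c); ap=cv2.approxPolyDP(c,4,True).reshape(-1,2); print(nm,n,round(cv2.contourArea(c)),(round(x),round(y)),ap.tolist() if len(ap)<10 else '',np.round(plane(dd,[[x,y]],z),3).tolist())
for dd,nm in[(s,'scene'),(d,'side')]:
    show('black',.003,(0,0,0),(179,255,45),dd,nm,300)
    show('brown',.02,(5,90,40),(30,255,255),dd,nm,100)
E
```

```text
tube [ 0.5624 -0.0669  0.103 ] 0.0014
beaker [0.4965 0.0023 0.0677] 0.001
dish [0.5868 0.0197 0.0333] 0.0007
spec [ 0.5487 -0.0105  0.0284] 0.0008
far-rc [0.4814 0.1157 0.0076] 0.0014
c [0.6809 0.0557 0.0045] 0.001
c2 [ 0.6169 -0.1424  0.0083] 0.0004
tray [[0.48107973 0.11329852 0.01      ]]
tray [[0.67694378 0.05237934 0.01      ]]
tray [[ 0.61585677 -0.14291164  0.01      ]]
tray [[ 0.42019597 -0.08196819  0.01      ]]
mean [ 0.54851906 -0.01480049  0.01      ]
scene black 3098 (419, 287)  [[0.511, 0.287, 0.003]]
scene black 1070 (472, 42) [[470, 20], [458, 33], [457, 48], [462, 59], [476, 63], [487, 50], [488, 34], [481, 22]] [[-0.765, -0.548, 0.003]]
scene black 408 (535, 15) [[559, 0], [542, 0], [515, 34], [528, 31], [550, 4], [559, 6]] [[-1.36, -0.62, 0.003]]
scene black 383 (310, 6) [[281, 3], [295, 5], [296, 10], [305, 6], [299, 11], [309, 5], [310, 11], [330, 10], [339, 0]] [[-0.604, -1.487, 0.003]]
scene brown 528 (266, 288) [[264, 273], [255, 284], [256, 300], [269, 304], [275, 300], [276, 286]] [[0.752, 0.139, 0.02]]
scene brown 1328 (223, 252) [[214, 233], [198, 248], [1
[... 492 characters left out ...]
, 353], [378, 305], [287, 419], [407, 419]] [[0.504, -0.321, 0.003]]
side black 394 (381, 213) [[373, 204], [369, 216], [378, 223], [390, 221], [392, 208]] [[0.821, -0.106, 0.003]]
side black 1910 (166, 183) [[174, 159], [131, 180], [158, 210], [202, 185]] [[0.525, 0.303, 0.003]]
side black 766 (109, 59) [[63, 46], [122, 84], [156, 69], [97, 34], [146, 64], [124, 76]] [[0.717, 0.965, 0.003]]
side brown 452 (377, 229) [[368, 214], [365, 236], [384, 240], [392, 221], [380, 224]] [[0.762, -0.134, 0.02]]
side brown 936 (326, 195) [[314, 179], [306, 203], [340, 212], [348, 187]] [[0.76, 0.005, 0.02]]
side brown 272 (282, 167) [[280, 156], [275, 174], [286, 178], [290, 164]] [[0.753, 0.142, 0.02]]
```

```bash
python3 - <<'E'
from h import *
s=cv2.imread('pics/scene0.png'); print(s[150,250],s[165,240])
sd=grab('scene'); d=grab('side'); w=grab('wrist')
Rm,t,c,K=cam(w); o=r.get_obs(); T=R.from_rotvec(o['orientation']).as_matrix()
print('cam axes in tool',np.round(T.T@Rm.T,3)); print('cam pos tool',T.T@(c-o['tcp_pos']))
g=cv2.cvtColor(sd['frame'],cv2.COLOR_BGR2GRAY)[120:185,185:315]
m=(cv2.GaussianBlur(g,(3,3),0)<65).astype(np.uint8)
c=max(cv2.findContours(m,0,2)[0],key=cv2.contourArea).reshape(-1,2)+[185,120]
P=plane(sd,c,.003)[:,:2].astype(np.float32); print('mat',cv2.minAreaRect(P),cv2.boxPoints(cv2.minAreaRect(P)))
P=plane(d,[[447,353],[378,305]],.003);print(P)
# stage block top
for dd,x in ((sd,(slice(240,340),slice(360,480))),(d,(slice(150,220),slice(120,210)))):
    g=cv2.cvtColor(dd['frame'],cv2.COLOR_BGR2GRAY)[x]; off=[x[1].start,x[0].start]
    m=(g>150).astype(np.uint8)
    c=max(cv2.findContours(m,0,2)[0],key=cv2.contourArea)
    e=cv2.fitEllipse(c); print(e,plane(dd,np.array(e[0])+off,.024), 'z0.03',plane(dd,np.array(e[0])+off,.034))
E
```

```text
[49 50 50] [61 62 65]
cam axes in tool [[-0.     0.953  0.302]
 [ 0.    -0.302  0.953]
 [ 1.     0.    -0.   ]]
cam pos tool [-0.07666927 -0.14196078  0.00030675]
mat ((0.5079156756401062, -0.3167894780635834), (0.26333412528038025, 0.1349450647830963), 4.980278491973877) [[ 0.37088823 -0.26100206]
 [ 0.38260317 -0.39543766]
 [ 0.6449431  -0.3725769 ]
 [ 0.6332282  -0.2381413 ]]
[[ 0.64335763 -0.37503975  0.003     ]
 [ 0.63122295 -0.23991843  0.003     ]]
((59.57815933227539, 42.82668685913086), (23.93408966064453, 36.35713195800781), 106.83720397949219) [[0.52130082 0.29261453 0.024     ]] z0.03 [[0.52988027 0.29803134 0.034     ]]
((45.46229553222656, 30.720409393310547), (17.132543563842773, 26.965774536132812), 78.62830352783203) [[0.51906573 0.28983903 0.024     ]] z0.03 [[0.51494626 0.27927911 0.034     ]]
```

>>> drive_tool(
  series=[
    [40, -10, -30, 0, 0, 0, 85],
    [80, -20, -60, 0, 0, 0, 85],
    [120, -20, -90, 0, 0, 0, 85],
    [160, -20, -120, 0, 0, 0, 85],
    [200, -20, -150, 0, 0, 0, 85],
  ],
)

```text
clock: 0.9
tcp_pos: [0.3361, 0.4499, 0.2516]
orientation: [-1.559, 0.218, -0.218]
contact_force: [1.5, 0.5, 0.0]
grip_width: 0.0848
```

>>> drive_tool(
  series=[
    [40, 0, -30, 0, 0, 0, 85],
    [75, 0, -65, 0, 0, 0, 85],
    [105, 0, -105, 0, 0, 0, 85],
    [135, 0, -145, 0, 0, 0, 85],
    [155, 0, -190, 0, 0, 0, 85],
  ],
)

```text
clock: 1.4
tcp_pos: [0.4344, 0.2233, 0.2519]
orientation: [-1.558, 0.217, -0.22]
contact_force: [1.7, 0.5, -1.1]
grip_width: 0.0853
```

```bash
cat >> h.py <<'E'
def goal(x,y,z,ang=None):
    "print the tool-frame shift in mm to a world point; ang = jaw world angle in deg"
    o=r.get_obs(); Rt=R.from_rotvec(o['orientation']); T=Rt.as_matrix()
    dl=T.T@(np.array([x,y,z])-o['tcp_pos'])*1000
    if ang is None: wv=None
    else:
        a=np.radians(ang); zc=np.array([np.cos(a),np.sin(a),0]); yc=np.array([0,0,-1.]); xc=np.cross(yc,zc)
        wv=np.degrees((Rt.inv()*R.from_matrix(np.stack([xc,yc,zc],1))).as_rotvec())
    print('clock',round(o['clock'],2),'tcp',np.round(o['tcp_pos'],4),'jaw',round(np.degrees(np.arctan2(T[1,2],T[0,2])),1),'grip',round(o['grip_width']*1000,1),'q7',round(o['joints'][6],2),'F',np.round(o['contact_force'],1))
    print('shift',np.round(dl,1),'turn',None if wv is None else np.round(wv,2))
E
python3 -c "
from h import *
goal(.47,.01,.25,74)"
```

```text
clock 1.4 tcp [0.4344 0.2233 0.2519] jaw 74.0 grip 85.3 q7 0.73 F [ 1.7  0.5 -1.1]
shift [  92.9    1.7 -195.3] turn [-0.09  0.04  0.08]
```

>>> drive_tool(
  series=[
    [19, 0, -40, 0, 0, 0, 85],
    [38, 0, -80, 0, 0, 0, 85],
    [57, 0, -120, 0, 0, 0, 85],
    [76, 1, -160, 0, 0, 0, 85],
    [93, 2, -195, 0, 0, 0, 85],
  ],
)

```text
clock: 1.9
tcp_pos: [0.4702, 0.0079, 0.2501]
orientation: [-1.558, 0.217, -0.221]
contact_force: [0.6, 0.5, -0.3]
grip_width: 0.0854
```

```bash
python3 -c "
from h import *
goal(.47,.01,.25,74); grab('wrist','w1.png')"
```

```text
clock 1.9 tcp [0.4702 0.0079 0.2501] jaw 74.0 grip 85.4 q7 1.2 F [ 0.6  0.5 -0.3]
shift [-0.8  0.1  1.9] turn [-0.12 -0.02  0.13]
```

View pics/w1.png

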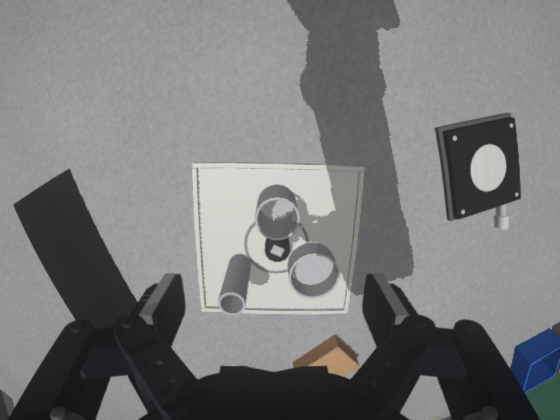

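```bash
python3 - <<'E'
from h import *
a=cv2.imread('pics/w1.png')
cv2.imwrite('pics/c3.png',cv2.resize(a[155:320,185:370],None,fx=3.6,fy=3.6,interpolation=cv2.INTER_CUBIC))
E
```

```text
(no output)
```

View pics/c3.png

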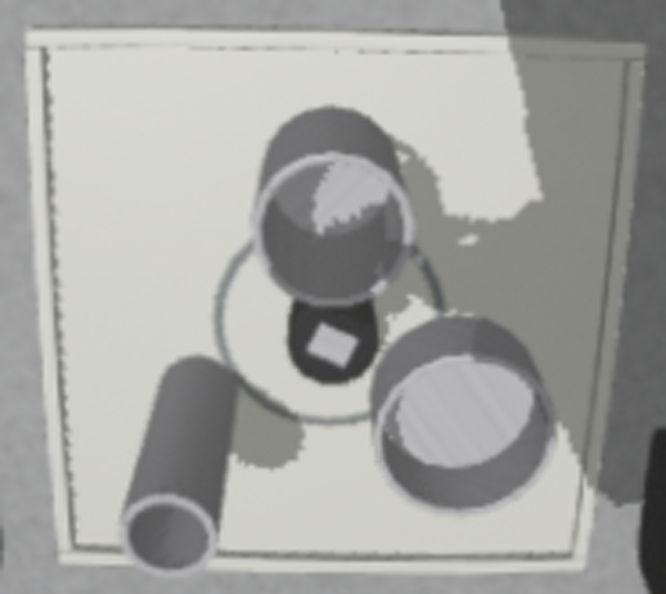

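```bash
python3 - <<'E'
from h import *
w=grab('wrist')
def C(p): return (np.array(p,float)+.5)/3.6-.5+[185,155]
def circ(P):
    A=np.c_[2*P[:,:2],np.ones(len(P))]; s=np.linalg.lstsq(A,(P[:,:2]**2).sum(1),rcond=None)[0]; return s[:2],np.sqrt(s[2]+s[:2]@s[:2])
for n,z,pts in [('tube',.104,[(120,535),(217,537),(168,494),(168,576)]),('beaker',.07,[(252,228),(415,228),(333,151),(333,306)]),('dish',.04,[(372,420),(555,418),(464,514),(400,487),(525,490)]),('tray',.01,[(25,30),(645,44),(588,570),(58,563)]),('inlay',.028,[(332,345)]),('spec',.028,[(288,345),(378,345),(333,385)])]:
    P=plane(w,C(pts),z,True); print(n,np.round(circ(P),4) if False else '')
    if len(pts)>2: c,rad=circ(P); print(np.round(c,4),'r',round(rad,4))
    else: print(P)
    if n=='tray': print(np.round(P,4),P.mean(0),np.linalg.norm(np.roll(P,1,0)-P,axis=1))
m=cv2.inRange(w['frame'][120:215,435:545],(200,)*3,(255,)*3)
E
```

```text
tube 
[ 0.5646 -0.0721] r 0.0144
beaker 
[ 0.4987 -0.0024] r 0.0236
dish 
[0.591 0.018] r 0.0317
tray 
[ 0.5528 -0.0192] r 0.1482
[[ 0.4209 -0.0866  0.01  ]
 [ 0.4841  0.1121  0.01  ]
 [ 0.6836  0.0505  0.01  ]
 [ 0.6206 -0.151   0.01  ]] [ 0.55228825 -0.01873315  0.01      ] [0.20979906 0.20851762 0.20881681 0.21114056]
inlay 
[[ 0.5512017  -0.01773682  0.028     ]]
spec 
[ 0.5511 -0.0173] r 0.0153
```

```bash
python3 -c "
from h import *
goal(.5635,-.07,.14,74)"
```

```text
clock 2.0 tcp [0.4705 0.0045 0.2501] jaw 73.5 grip 85.0 q7 1.2 F [-0.2  0.7  0.1]
shift [110.  110.4 -45.2] turn [-0.03 -0.47  0.16]
```

>>> drive_tool(
  series=[
    [30, 10, -12, 0, 0, 0, 85],
    [60, 40, -24, 0, 0, 0, 85],
    [90, 75, -36, 0, 0, 0, 85],
    [110, 110, -46, 0, 0, 0, 85],
    [110, 110, -46, 0, 0, 0, 85],
  ],
)

```text
clock: 2.5
tcp_pos: [0.5619, -0.0723, 0.1356]
orientation: [-1.562, 0.23, -0.224]
contact_force: [-1.9, 0.4, -0.5]
grip_width: 0.0848
```

```bash
cat >> h.py <<'E'
import pickle
def snap(name,fn,crop=None,sc=1):
    d=r.grab_frame(name); pickle.dump(d,open('pics/'+fn+'.pkl','wb'))
    a=d['frame']
    if crop: x0,y0,x1,y1=crop; a=cv2.resize(a[y0:y1,x0:x1],None,fx=sc,fy=sc,interpolation=cv2.INTER_CUBIC)
    cv2.imwrite('pics/'+fn+'.png',a); return d
def load(fn): return pickle.load(open('pics/'+fn+'.pkl','rb'))
def circ(P):
    A=np.c_[2*P[:,:2],np.ones(len(P))]; s=np.linalg.lstsq(A,(P[:,:2]**2).sum(1),rcond=None)[0]; return np.round(s[:2],4),round(float(np.sqrt(s[2]+s[:2]@s[:2])),4)
E
python3 -c "
from h import *
goal(.5635,-.07,.14,74); d=snap('wrist','w2'); print(proj(d,r.get_obs()['tcp_pos'],True))"
```

```text
clock 2.5 tcp [ 0.5619 -0.0723  0.1356] jaw 73.4 grip 84.8 q7 1.52 F [-1.9  0.4 -0.5]
shift [ 0.9 -4.4  2.6] turn [ 0.2  -0.59 -0.21]
[[274.83154968 280.24729778]]
```

View pics/w2.png

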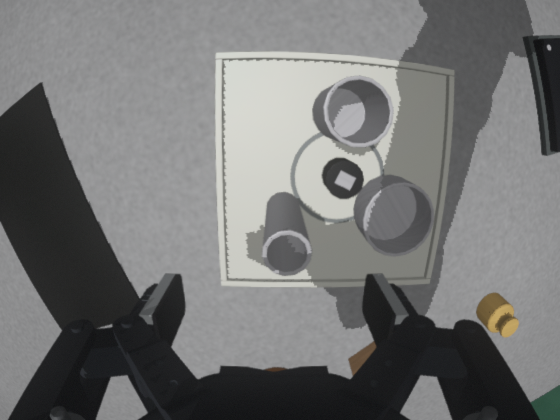

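Tube rim is at about (287,253), the beaker rim at (359,112), the dish rim at (395,215), and the specimen at (344,179). The finger tips are at row 275–310, either side of column 274.

```bash
python3 - <<'E'
from h import *
d=load('w2')
cv2.imwrite('pics/c4.png',cv2.resize(d['frame'][50:290,210:460],None,fx=2.4,fy=2.4,interpolation=cv2.INTER_CUBIC))
E
```

```text
(no output)
```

View pics/c4.png

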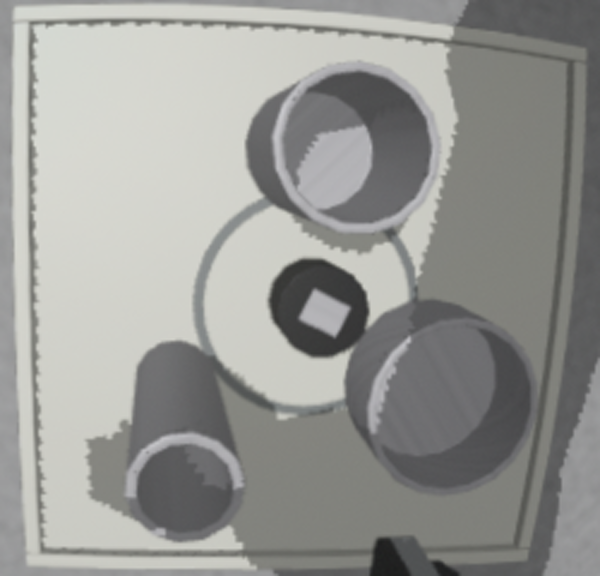

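```bash
python3 - <<'E'
from h import *
w=load('w2')
def C(p): return (np.array(p,float)+.5)/2.4-.5+[210,50]
for n,z,pts in [('tube',.104,[(126,490),(243,487),(184,432),(183,541),(140,450),(225,448)]),('beaker',.07,[(272,145),(439,148),(355,61),(357,234)]),('dish',.04,[(368,400),(536,400),(440,493),(455,317),(515,460)]),('ring',.004,[(194,300),(416,275),(240,390),(310,412)]),('spec',.028,[(280,310),(368,305),(330,357),(320,265)])]:
    P=plane(w,C(pts),z,True); print(n,*circ(P))
P=plane(w,C([(13,12),(587,52),(528,560),(30,555)]),.01,True); print(P.mean(0),np.linalg.norm(np.roll(P,1,0)-P,axis=1))
print(plane(w,C([(325,312)]),.028,True))
s=r.get_obs(); goal(.5635,-.07,.14,74)
E
```

```text
tube [ 0.5644 -0.0649] 0.0144
beaker [0.4986 0.0039] 0.0235
dish [0.5917 0.0253] 0.0315
ring [ 0.551  -0.0104] 0.0415
spec [ 0.5502 -0.0096] 0.0154
[ 0.55144633 -0.01042688  0.01      ] [0.20164434 0.20911919 0.20701466 0.20791667]
[[ 0.55032283 -0.00953213  0.028     ]]
clock 2.55 tcp [ 0.5621 -0.0712  0.1379] jaw 73.5 grip 84.7 q7 1.51 F [-0.3 -0.6  0.6]
shift [ 1.  -2.1  1.6] turn [ 0.1  -0.55 -0.1 ]
```

>>> drive_tool(
  series=[
    [2, -2, 4, 0, -0.5, 0, 85],
    [2, -2, 4, 0, -0.5, 0, 85],
    [2, -2, 4, 0, -0.5, 0, 85],
    [2, -2, 4, 0, -0.5, 0, 85],
    [2, -2, 4, 0, -0.5, 0, 85],
  ],
)

```text
clock: 3.05
tcp_pos: [0.5653, -0.0676, 0.1406]
orientation: [-1.561, 0.22, -0.219]
contact_force: [-0.7, 0.5, 0.1]
grip_width: 0.0852
```

```bash
python3 - <<'E'
from h import *
goal(.5635,-.07,.14,74)
d=snap('wrist','w3'); cv2.imwrite('pics/c5.png',cv2.resize(d['frame'][50:290,210:460],None,fx=2.4,fy=2.4,interpolation=cv2.INTER_CUBIC))
goal(.5635,-.07,.14,74)
E
```

```text
clock 3.05 tcp [ 0.5653 -0.0676  0.1406] jaw 74.0 grip 85.2 q7 1.52 F [-0.7  0.5  0.1]
shift [-1.1  0.6 -2.8] turn [ 0.06 -0.02 -0.05]
clock 3.1 tcp [ 0.5653 -0.0677  0.1405] jaw 74.0 grip 84.9 q7 1.52 F [ 0.4  0.5 -0.1]
shift [-1.1  0.5 -2.7] turn [ 0.07 -0.04 -0.06]
```

View pics/c5.png

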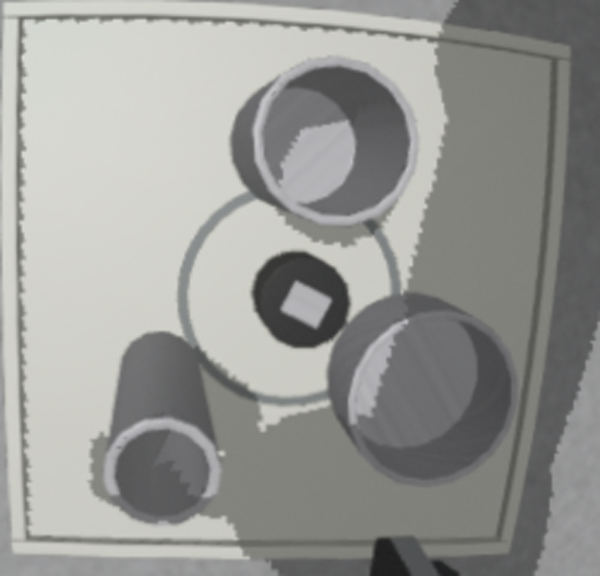

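```bash
python3 - <<'E'
from h import *
w=load('w3')
def C(p): return (np.array(p,float)+.5)/2.4-.5+[210,50]
for n,z,pts in [('tube',.104,[(105,475),(220,470),(163,417),(163,524)]),('beaker',.07,[(252,142),(417,142),(335,56),(335,226)]),('dish',.04,[(348,395),(517,390),(425,486),(440,311),(500,450)]),('ring',.004,[(178,300),(401,280),(225,382),(290,404)]),('spec',.028,[(350,300),(303,349),(305,258)])]:
    P=plane(w,C(pts),z,True); print(n,*circ(P))
P=plane(w,C([(0,8),(572,48),(506,553),(12,550)]),.01,True); print(P.mean(0),np.round(P,4))
print(plane(w,C([(306,305)]),.028,True))
# two-view heights: w1-type views unreliable; use scene+this
s=grab('scene')
def S(x,y): return [(x+.5)/5.5-.5+235,(y+.5)/5.5-.5+165]
for n,a,b in [('tube',S(276,12),C((163,470))),('beaker',S(516,110),C((335,141))),('dish',S(357,283),C((433,397))),('spec',S(388,220),C((306,304)))]:
    c1,v1=rays(s,a);c2,v2=rays(w,b,True); print(n,*[np.round(q,4) for q in tri(c1,v1[0],c2,v2[0])])
E
```

```text
tube [ 0.5644 -0.0646] 0.0144
beaker [0.4986 0.0038] 0.0235
dish [0.5925 0.0255] 0.0317
ring [ 0.551  -0.0102] 0.0418
spec [ 0.5503 -0.01  ] 0.0156
[ 0.55185941 -0.01161696  0.01      ] [[ 0.4229 -0.0815  0.01  ]
 [ 0.484   0.1201  0.01  ]
 [ 0.6816  0.0564  0.01  ]
 [ 0.619  -0.1414  0.01  ]]
[[ 0.55073146 -0.00978575  0.028     ]]
tube [ 0.5641 -0.0646  0.1046] 0.0012
beaker [0.4981 0.004  0.0692] 0.0012
dish [0.591  0.025  0.0385] 0.0003
spec [ 0.55   -0.0098  0.0295] 0.0003
```

```bash
python3 -c "
from h import *
goal(.5642,-.0648,.074,74)"
```

```text
clock 3.15 tcp [ 0.5652 -0.0678  0.1403] jaw 74.0 grip 85.0 q7 1.52 F [0.6 0.7 0.1]
shift [-1.7 66.3  2.7] turn [ 0.08 -0.04 -0.07]
```

>>> drive_tool(
  series=[
    [-2, 25, 3, 0, 0, 0, 85],
    [-2, 50, 3, 0, 0, 0, 85],
    [-2, 66, 3, 0, 0, 0, 85],
    [-2, 66, 3, 0, 0, 0, 85],
    [-2, 66, 3, 0, 0, 0, 45],
  ],
  squeeze=50,
)

```text
clock: 3.65
tcp_pos: [0.5641, -0.0646, 0.0746]
orientation: [-1.561, 0.221, -0.219]
contact_force: [0.1, 0.6, 0.7]
grip_width: 0.0731
```

>>> drive_tool(
  series=[
    [0, 0, 0, 0, 0, 0, 25],
    [0, 0, 0, 0, 0, 0, 20],
    [0, 0, 0, 0, 0, 0, 20],
    [0, 0, 0, 0, 0, 0, 20],
    [0, 0, 0, 0, 0, 0, 20],
  ],
)

```text
clock: 4.15
tcp_pos: [0.5649, -0.0648, 0.0756]
orientation: [-1.561, 0.22, -0.22]
contact_force: [-0.8, -0.6, 5.4]
grip_width: 0.0284
```

```bash
python3 - <<'E'
from h import *
goal(.5642,-.0648,.25,95); snap('side','s1',(160,170,370,330),3.5)
E
```

```text
clock 4.15 tcp [ 0.5649 -0.0648  0.0756] jaw 73.9 grip 28.4 q7 1.56 F [-0.8 -0.6  5.4]
shift [  -0.6 -174.4   -0.4] turn [  0.06 -21.07  -0.  ]
```

View pics/s1.png

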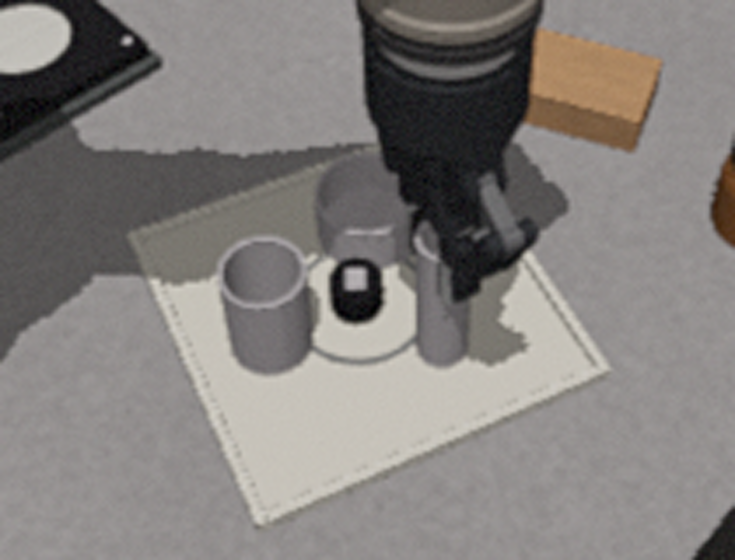

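>>> drive_tool(
  series=[
    [0, -15, 0, 0, 0, 0, 20],
    [0, -50, 0, 0, 0, 0, 20],
    [0, -85, 0, 0, 0, 0, 20],
    [0, -110, 0, 0, 0, 0, 20],
    [0, -110, 0, 0, 0, 0, 20],
  ],
)

```text
clock: 4.7
tcp_pos: [0.5672, -0.0651, 0.1901]
orientation: [-1.559, 0.215, -0.226]
contact_force: [1.0, 0.6, -1.8]
grip_width: 0.0284
```

```bash
python3 - <<'E'
from h import *
goal(.423,-.325,.12,95); snap('side','s2',(160,130,370,290),3.5)
E
```

```text
clock 4.7 tcp [ 0.5672 -0.0651  0.1901] jaw 73.9 grip 28.4 q7 1.48 F [ 1.   0.6 -1.8]
shift [ -67.    69.2 -289.8] turn [-1.000e-02 -2.109e+01  4.200e-01]
```

View pics/s2.png

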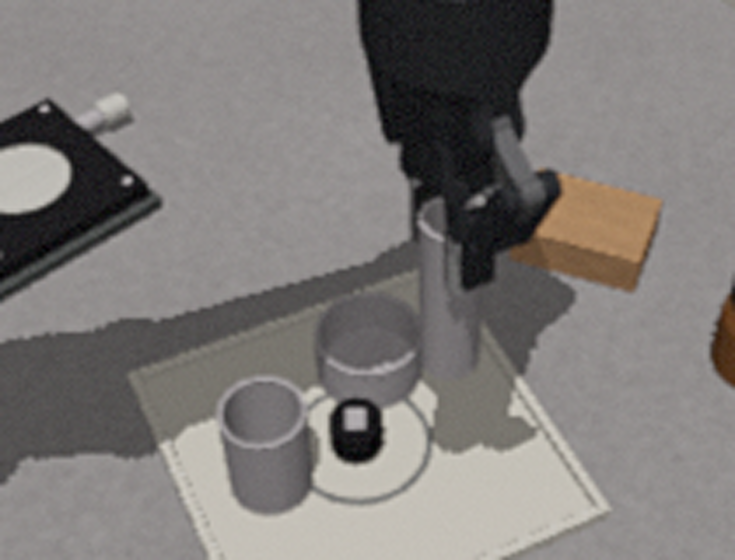

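>>> drive_tool(
  series=[
    [-11, 0, -48, 0, -4, 0, 20],
    [-22, 0, -96, 0, -8, 0, 20],
    [-33, 0, -144, 0, -12, 0, 20],
    [-44, 10, -192, 0, -16, 0, 20],
    [-55, 30, -240, 0, -21, 0, 20],
  ],
)

```text
clock: 5.25
tcp_pos: [0.4471, -0.2791, 0.1587]
orientation: [-1.571, -0.074, 0.066]
contact_force: [1.3, 0.1, -1.0]
grip_width: 0.0285
```

```bash
python3 - <<'E'
from h import *
goal(.423,-.325,.090,95)
E
```

```text
clock 5.25 tcp [ 0.4471 -0.2791  0.1587] jaw 95.1 grip 28.5 q7 2.29 F [ 1.3  0.1 -1. ]
shift [-28.4  68.6 -43.5] turn [0.08 0.1  0.28]
```

>>> drive_tool(
  series=[
    [-20, 15, -30, 0, 0, 0, 20],
    [-28, 40, -44, 0, 0, 0, 20],
    [-28, 65, -44, 0, 0, 0, 20],
    [-28, 75, -44, 0, 0, 0, 20],
    [-28, 79, -44, 0, 0, 0, 20],
  ],
)

```text
clock: 5.75
tcp_pos: [0.4225, -0.3243, 0.0781]
orientation: [-1.569, -0.072, 0.069]
contact_force: [0.2, 0.6, -1.3]
grip_width: 0.0283
```

>>> drive_tool(
  series=[
    [0, 0, 0, 0, 0, 0, 20],
    [0, 0, 0, 0, 0, 0, 20],
  ],
)

```text
clock: 5.95
tcp_pos: [0.4232, -0.3239, 0.0786]
orientation: [-1.569, -0.073, 0.069]
contact_force: [0.1, -0.0, -1.9]
grip_width: 0.0281
```

```bash
python3 - <<'E'
from h import *
goal(.423,-.325,.075,95);snap('side','s3',(250,250,500,420),3)
E
```

```text
clock 5.95 tcp [ 0.4232 -0.3239  0.0786] jaw 95.2 grip 28.1 q7 2.47 F [ 0.1 -0.  -1.9]
shift [-0.3  3.6 -1. ] turn [-0.04  0.2   0.15]
```

View pics/s3.png

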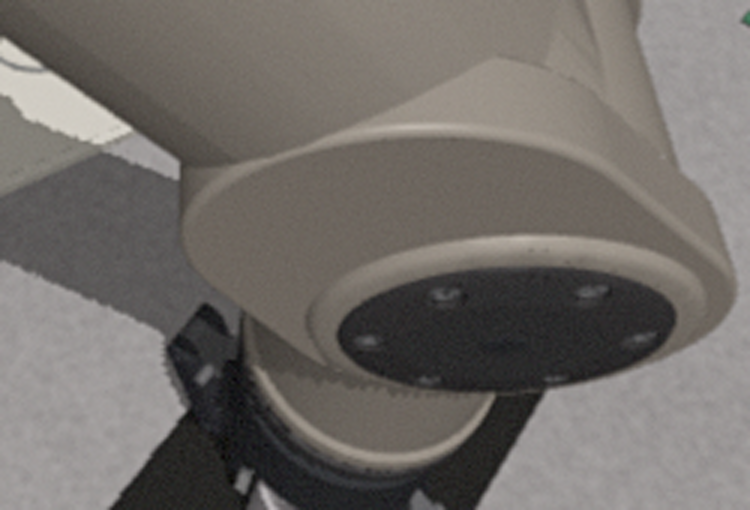

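>>> drive_tool(
  series=[
    [0, 2, 0, 0, 0, 0, 20],
    [0, 4, 0, 0, 0, 0, 20],
    [0, 4, 0, 0, 0, 0, 20],
  ],
)

```text
clock: 6.3
tcp_pos: [0.4235, -0.324, 0.0749]
orientation: [-1.569, -0.074, 0.069]
contact_force: [-0.5, 1.0, -1.7]
grip_width: 0.0279
```

>>> drive_tool(
  series=[
    [0, 1, 0, 0, 0, 0, 20],
    [0, 2, 0, 0, 0, 0, 20],
    [0, 2, 0, 0, 0, 0, 20],
  ],
)

```text
clock: 6.6
tcp_pos: [0.4239, -0.3243, 0.0745]
orientation: [-1.569, -0.075, 0.067]
contact_force: [-3.1, 3.2, 15.7]
grip_width: 0.0284
```

>>> drive_tool(
  series=[
    [0, -0.5, 0, 0, 0, 0, 28],
    [0, -0.5, 0, 0, 0, 0, 50],
    [0, -0.5, 0, 0, 0, 0, 85],
    [0, -0.5, 0, 0, 0, 0, 85],
    [0, -0.5, 0, 0, 0, 0, 85],
  ],
)

```text
clock: 7.1
tcp_pos: [0.4239, -0.3243, 0.0748]
orientation: [-1.569, -0.075, 0.068]
contact_force: [-0.3, -0.1, 0.2]
grip_width: 0.0837
```

>>> drive_tool(
  series=[
    [0, -30, 0, 0, 0, 0, 85],
    [0, -70, 0, 0, 0, 0, 85],
    [0, -110, 0, 0, 0, 0, 85],
    [0, -140, 0, 0, 0, 0, 85],
    [0, -140, 0, 0, 0, 0, 85],
  ],
)

```text
clock: 7.6
tcp_pos: [0.4254, -0.3261, 0.219]
orientation: [-1.572, -0.08, 0.062]
contact_force: [0.2, 0.1, 0.6]
grip_width: 0.0848
```

```bash
python3 - <<'E'
from h import *
goal(.499,.0038,.20,72);snap('wrist','w4')
E
```

```text
clock 7.6 tcp [ 0.4254 -0.3261  0.219 ] jaw 95.2 grip 84.8 q7 2.36 F [0.2 0.1 0.6]
shift [102.8  19.1 322. ] turn [ 0.06 23.17  0.68]
```

View pics/w4.png

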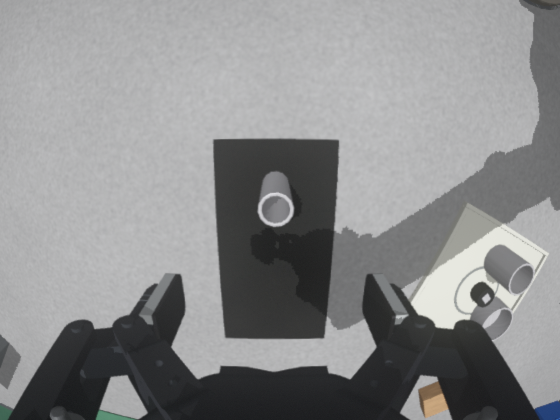

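The tube stands upright on the mat, with its rim at (275,210). The mat's corners are at (214,140), (339,140), (328,338) and (225,338).

>>> drive_tool(
  series=[
    [14, 0, 45, 0, 4, 0, 85],
    [28, 0, 91, 0, 8, 0, 85],
    [42, 5, 137, 0, 12, 0, 85],
    [56, 10, 183, 0, 16, 0, 85],
    [72, 20, 229, 0, 21, 0, 85],
  ],
)

```text
clock: 8.15
tcp_pos: [0.4749, -0.0886, 0.196]
orientation: [-1.559, 0.213, -0.225]
contact_force: [0.9, -0.4, 0.9]
grip_width: 0.0851
```

```bash
python3 - <<'E'
from h import *
goal(.499,.004,.13,74)
d=load('w4'); P=plane(d,[(214,140),(339,140),(328,338),(225,338)],.003,True); print(P, P.mean(0), np.linalg.norm(np.roll(P,1,0)-P,axis=1)); print(plane(d,[(275,210)],.103,True))
E
```

```text
clock 8.15 tcp [ 0.4749 -0.0886  0.196 ] jaw 74.0 grip 85.1 q7 1.46 F [ 0.9 -0.4  0.9]
shift [-2.9 66.1 95.6] turn [-0.1  -0.01  0.42]
[[ 0.38152588 -0.39662682  0.003     ]
 [ 0.36880406 -0.25912778  0.003     ]
 [ 0.63613109 -0.23054729  0.003     ]
 [ 0.64919315 -0.37479684  0.003     ]] [ 0.50891355 -0.31527468  0.003     ] [0.26855598 0.13808632 0.26885049 0.14483974]
[[ 0.42565175 -0.32508766  0.103     ]]
```

>>> drive_tool(
  series=[
    [-1, 10, 35, 0, 0, 0, 85],
    [-2, 30, 70, 0, 0, 0, 85],
    [-3, 60, 96, 0, 0, 0, 85],
    [-3, 66, 96, 0, 0, 0, 85],
    [-3, 66, 96, 0, 0, 0, 85],
  ],
)

```text
clock: 8.65
tcp_pos: [0.4971, 0.0044, 0.1279]
orientation: [-1.561, 0.216, -0.22]
contact_force: [-0.7, -0.2, 0.2]
grip_width: 0.0849
```

>>> drive_tool(
  series=[
    [0, 0, 0, 0, 0, 0, 85],
    [0, 0, 0, 0, 0, 0, 85],
  ],
)

```text
clock: 8.85
tcp_pos: [0.4969, 0.003, 0.1281]
orientation: [-1.561, 0.218, -0.222]
contact_force: [-0.2, -0.2, -0.7]
grip_width: 0.0851
```

```bash
python3 - <<'E'
from h import *
goal(.4986,.0038,.040,74); d=snap('wrist','w5',(150,170,400,330),3); print(proj(d,r.get_obs()['tcp_pos'],True))
E
```

```text
clock 8.85 tcp [0.4969 0.003  0.1281] jaw 73.9 grip 85.1 q7 1.31 F [-0.2 -0.2 -0.7]
shift [ 1.1 88.1  1.3] turn [ 0.08 -0.06  0.17]
[[273.14921648 278.75851074]]
```

View pics/w5.png

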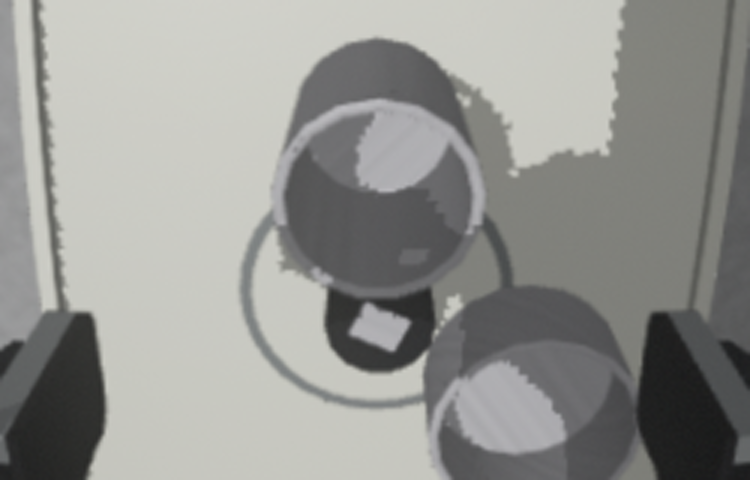

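```bash
python3 - <<'E'
from h import *
d=load('w5')
C=lambda p:(np.array(p,float)+.5)/3-.5+[150,170]
print(circ(plane(d,C([(272,197),(487,197),(379,98),(380,298)]),.07,True)),circ(plane(d,C([(240,290),(375,407),(512,265)]),.004,True)),plane(d,C([(380,328)]),.028,True))
E
```

```text
(array([0.4983, 0.0049]), 0.0237) (array([ 0.5512, -0.0106]), 0.0418) [[ 0.55078524 -0.00963332  0.028     ]]
```

>>> drive_tool(
  series=[
    [1, 30, 2, 0, 0, 0, 85],
    [1, 60, 2, 0, 0, 0, 85],
    [1, 84, 2, 0, 0, 0, 85],
    [1, 88, 2, 0, 0, 0, 85],
    [1, 88, 2, 0, 0, 0, 60],
  ],
)

```text
clock: 9.4
tcp_pos: [0.499, 0.0041, 0.0406]
orientation: [-1.561, 0.218, -0.223]
contact_force: [0.3, 0.1, 0.2]
grip_width: 0.0726
```

>>> drive_tool(
  series=[
    [0, 0, 0, 0, 0, 0, 45],
    [0, 0, 0, 0, 0, 0, 40],
    [0, 0, 0, 0, 0, 0, 40],
    [0, 0, 0, 0, 0, 0, 40],
    [0, 0, 0, 0, 0, 0, 40],
  ],
)

```text
clock: 9.9
tcp_pos: [0.5002, 0.0039, 0.0424]
orientation: [-1.56, 0.216, -0.226]
contact_force: [-1.8, -1.8, 6.7]
grip_width: 0.0468
```

>>> drive_tool(
  series=[
    [0, -10, 0, 0, 0, 0, 40],
    [0, -40, 0, 0, 0, 0, 40],
    [0, -75, 0, 0, 0, 0, 40],
    [0, -90, 0, 0, 0, 0, 40],
    [0, -90, 0, 0, 0, 0, 40],
  ],
)

```text
clock: 10.4
tcp_pos: [0.5016, 0.0042, 0.1356]
orientation: [-1.558, 0.212, -0.23]
contact_force: [0.4, -0.7, -1.7]
grip_width: 0.0467
```

```bash
python3 - <<'E'
from h import *
goal(.509,-.316,.10,95); snap('side','s4',(160,130,370,290),3.5)
E
```

```text
clock 10.4 tcp [0.5016 0.0042 0.1356] jaw 73.9 grip 46.7 q7 1.31 F [ 0.4 -0.7 -1.7]
shift [  95.7   35.8 -305.7] turn [ -0.06 -21.14   0.68]
```

View pics/s4.png

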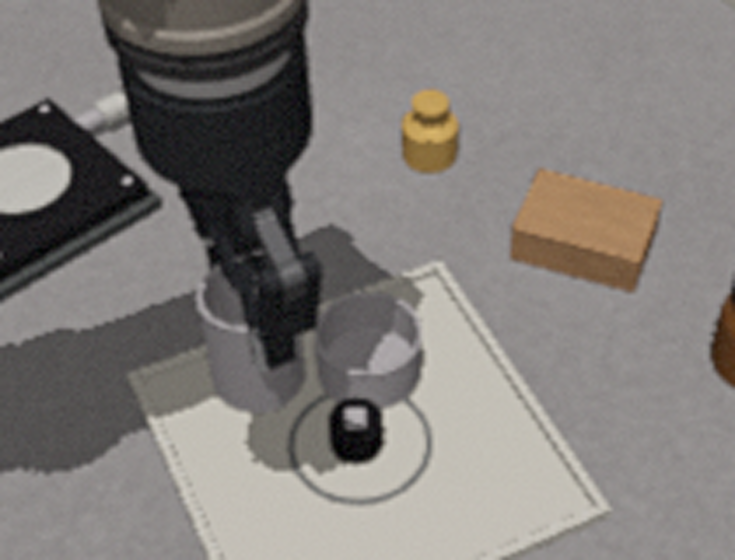

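>>> drive_tool(
  series=[
    [14, 0, -45, 0, -4, 0, 40],
    [28, 0, -91, 0, -8, 0, 40],
    [42, 0, -137, 0, -12, 0, 40],
    [56, 0, -183, 0, -16, 0, 40],
    [72, 0, -229, 0, -21, 0, 40],
  ],
)

```text
clock: 10.95
tcp_pos: [0.5048, -0.237, 0.133]
orientation: [-1.57, -0.075, 0.064]
contact_force: [0.5, -0.2, -0.4]
grip_width: 0.0467
```

```bash
python3 - <<'E'
from h import *
goal(.509,-.316,.0435,95)
E
```

```text
clock 10.95 tcp [ 0.5048 -0.237   0.133 ] jaw 95.1 grip 46.7 q7 2.15 F [ 0.5 -0.2 -0.4]
shift [ -3.5  89.5 -79. ] turn [0.02 0.08 0.39]
```

>>> drive_tool(
  series=[
    [-2, 10, -40, 0, 0, 0, 40],
    [-3, 35, -79, 0, 0, 0, 40],
    [-3, 65, -79, 0, 0, 0, 40],
    [-3, 82, -79, 0, 0, 0, 40],
    [-3, 87, -79, 0, 0, 0, 40],
  ],
)

```text
clock: 11.45
tcp_pos: [0.5069, -0.3149, 0.0425]
orientation: [-1.567, -0.07, 0.068]
contact_force: [-0.4, 1.0, -0.8]
grip_width: 0.0466
```

>>> drive_tool(
  series=[
    [0, 1, 0, 0, 0, 0, 40],
    [0, 2, 0, 0, 0, 0, 40],
    [0, 3, 0, 0, 0, 0, 40],
  ],
)

```text
clock: 11.75
tcp_pos: [0.5071, -0.3148, 0.0414]
orientation: [-1.566, -0.071, 0.068]
contact_force: [-5.5, 4.0, 19.2]
grip_width: 0.0465
```

>>> drive_tool(
  series=[
    [0, -0.5, 0, 0, 0, 0, 46],
    [0, -0.5, 0, 0, 0, 0, 65],
    [0, -0.5, 0, 0, 0, 0, 85],
    [0, -0.5, 0, 0, 0, 0, 85],
    [0, -0.5, 0, 0, 0, 0, 85],
  ],
)

```text
clock: 12.25
tcp_pos: [0.5071, -0.3147, 0.0418]
orientation: [-1.566, -0.071, 0.068]
contact_force: [1.2, 0.2, 0.3]
grip_width: 0.0848
```

>>> drive_tool(
  series=[
    [0, -30, 0, 0, 0, 0, 85],
    [0, -70, 0, 0, 0, 0, 85],
    [0, -110, 0, 0, 0, 0, 85],
    [0, -140, 0, 0, 0, 0, 85],
    [0, -140, 0, 0, 0, 0, 85],
  ],
)

```text
clock: 12.75
tcp_pos: [0.5093, -0.317, 0.1865]
orientation: [-1.57, -0.076, 0.062]
contact_force: [0.2, 0.4, -0.5]
grip_width: 0.085
```

```bash
python3 - <<'E'
from h import *
goal(.592,.0255,.14,129);snap('wrist','w6')
E
```

```text
clock 12.75 tcp [ 0.5093 -0.317   0.1865] jaw 95.0 grip 85.0 q7 2.27 F [ 0.2  0.4 -0.5]
shift [112.   47.3 333.9] turn [  0.2  -33.96   0.49]
```

View pics/w6.png

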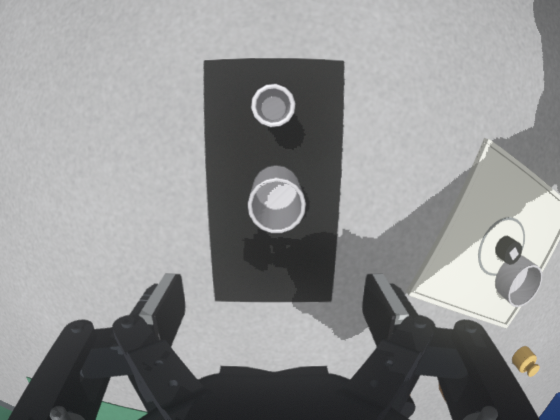

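>>> drive_tool(
  series=[
    [14, 0, 45, 0, -5, 0, 85],
    [29, 0, 90, 0, -10, 0, 85],
    [44, 0, 135, 0, -15, 0, 85],
    [59, 0, 180, 0, -20, 0, 85],
    [75, 0, 225, 0, -25, 0, 85],
  ],
)

```text
clock: 13.3
tcp_pos: [0.5622, -0.0833, 0.1834]
orientation: [-1.53, -0.417, 0.411]
contact_force: [0.9, -0.5, -0.4]
grip_width: 0.0852
```

```bash
python3 - <<'E'
from h import *
goal(.592,.0255,.11,130.5)
E
```

```text
clock 13.3 tcp [ 0.5622 -0.0833  0.1834] jaw 120.3 grip 85.2 q7 2.21 F [ 0.9 -0.5 -0.4]
shift [80.3 73.7 79. ] turn [  0.03 -10.24   0.23]
```

>>> drive_tool(
  series=[
    [30, 10, 30, 0, -4, 0, 85],
    [60, 30, 60, 0, -8, 0, 85],
    [80, 60, 79, 0, -10, 0, 85],
    [80, 74, 79, 0, -10, 0, 85],
    [80, 74, 79, 0, -10, 0, 85],
  ],
)

```text
clock: 13.8
tcp_pos: [0.589, 0.0256, 0.1061]
orientation: [-1.498, -0.548, 0.553]
contact_force: [0.1, -0.9, -0.1]
grip_width: 0.0852
```

>>> drive_tool(
  series=[
    [0, 0, 0, 0, 0, 0, 85],
    [0, 0, 0, 0, 0, 0, 85],
    [0, 0, 0, 0, 0, 0, 85],
  ],
)

```text
clock: 14.1
tcp_pos: [0.5895, 0.0245, 0.107]
orientation: [-1.499, -0.548, 0.551]
contact_force: [-0.2, 0.5, -0.2]
grip_width: 0.0851
```

```bash
python3 - <<'E'
from h import *
goal(.592,.0255,.011,130.5); d=snap('wrist','w7',(150,150,400,330),3); print(proj(d,r.get_obs()['tcp_pos'],True))
E
```

```text
clock 14.1 tcp [0.5895 0.0245 0.107 ] jaw 130.2 grip 85.1 q7 2.19 F [-0.2  0.5 -0.2]
shift [ 2.7 96.  -1. ] turn [-0.1  -0.27 -0.07]
[[274.34745249 278.64241633]]
```

View pics/w7.png

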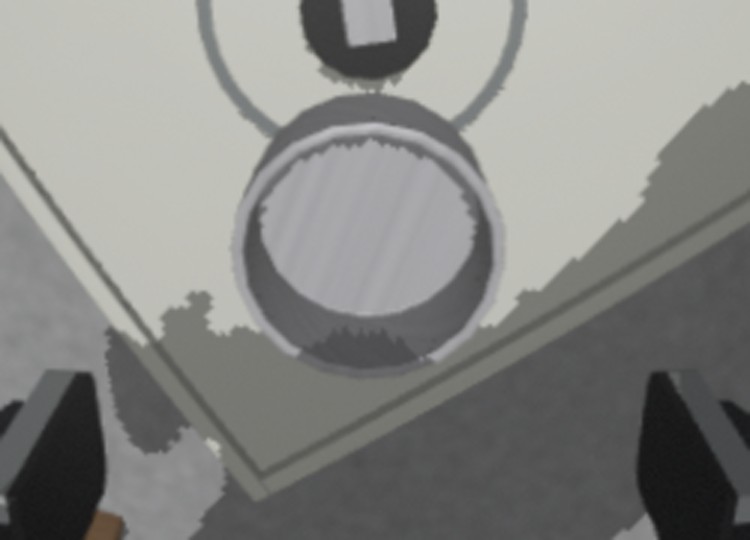

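```bash
python3 - <<'E'
from h import *
d=load('w7')
C=lambda p:(np.array(p,float)+.5)/3-.5+[150,150]
c=circ(plane(d,C([(232,248),(508,248),(368,122),(370,379)]),.04,True)); print(c)
goal(*c[0],.011,130.5)
E
```

```text
(array([0.5918, 0.0258]), 0.0317)
clock 14.15 tcp [0.5895 0.0247 0.1071] jaw 130.2 grip 85.0 q7 2.19 F [ 0.4 -0.5  0.3]
shift [ 2.5 96.1 -0.8] turn [-0.1  -0.26 -0.05]
```

>>> drive_tool(
  series=[
    [2.5, 30, -1, 0, 0, 0, 85],
    [2.5, 60, -1, 0, 0, 0, 85],
    [2.5, 80, -1, 0, 0, 0, 85],
    [2.5, 90, -1, 0, 0, 0, 85],
    [2.5, 96, -1, 0, 0, 0, 85],
  ],
)

```text
clock: 14.65
tcp_pos: [0.592, 0.0253, 0.0108]
orientation: [-1.499, -0.548, 0.55]
contact_force: [0.5, 0.7, 0.2]
grip_width: 0.0849
```

>>> drive_tool(
  series=[
    [0, 0, 0, 0, 0, 0, 70],
    [0, 0, 0, 0, 0, 0, 60],
    [0, 0, 0, 0, 0, 0, 56],
    [0, 0, 0, 0, 0, 0, 56],
    [0, 0, 0, 0, 0, 0, 56],
  ],
)

```text
clock: 15.15
tcp_pos: [0.5929, 0.0252, 0.0122]
orientation: [-1.499, -0.549, 0.549]
contact_force: [-1.3, -0.2, 7.2]
grip_width: 0.0635
```

>>> drive_tool(
  series=[
    [0, -10, 0, 0, 0, 0, 56],
    [0, -40, 0, 0, 0, 0, 56],
    [0, -70, 0, 0, 0, 0, 56],
    [0, -90, 0, 0, 0, 0, 56],
    [0, -90, 0, 0, 0, 0, 56],
  ],
)

```text
clock: 15.65
tcp_pos: [0.5953, 0.0253, 0.106]
orientation: [-1.501, -0.554, 0.543]
contact_force: [0.0, -0.1, -1.5]
grip_width: 0.0634
```

```bash
python3 - <<'E'
from h import *
goal(.594,-.3085,.10,95); snap('side','s5',(160,130,370,290),3.5)
E
```

```text
clock 15.65 tcp [0.5953 0.0253 0.106 ] jaw 130.2 grip 63.4 q7 2.19 F [ 0.  -0.1 -1.5]
shift [-216.5    5.4 -254.1] turn [ 0.05 35.19  0.4 ]
```

View pics/s5.png

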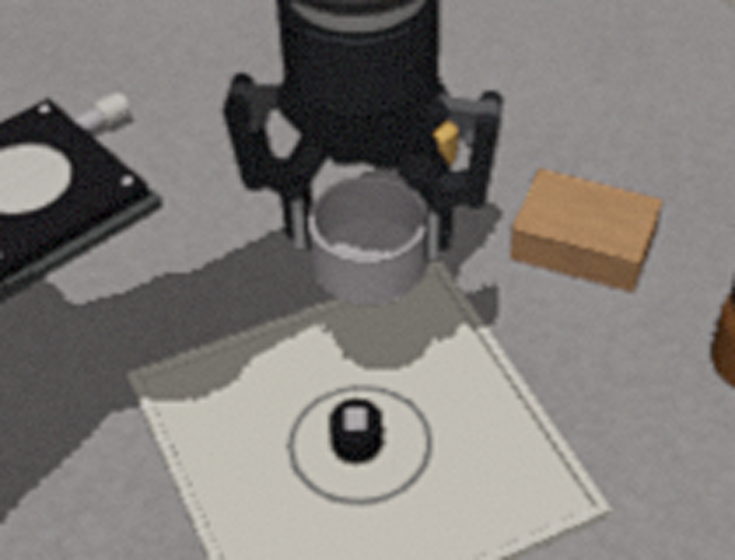

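>>> drive_tool(
  series=[
    [-32, 0, -38, 0, 5, 0, 56],
    [-64, 0, -76, 0, 10, 0, 56],
    [-96, 0, -114, 0, 15, 0, 56],
    [-128, 0, -152, 0, 20, 0, 56],
    [-160, 0, -190, 0, 26, 0, 56],
  ],
)

```text
clock: 16.2
tcp_pos: [0.5933, -0.2246, 0.1024]
orientation: [-1.56, -0.193, 0.19]
contact_force: [1.2, 0.2, -1.7]
grip_width: 0.0634
```

```bash
python3 - <<'E'
from h import *
goal(.597,-.308,.0125,95)
E
```

```text
clock 16.2 tcp [ 0.5933 -0.2246  0.1024] jaw 104.0 grip 63.4 q7 2.23 F [ 1.2  0.2 -1.7]
shift [-16.8  89.7 -81.9] turn [-0.1   9.    0.12]
```

>>> drive_tool(
  series=[
    [-10, 5, -45, 0, 5, 0, 56],
    [-17, 25, -82, 0, 9, 0, 56],
    [-17, 60, -82, 0, 9, 0, 56],
    [-17, 80, -82, 0, 9, 0, 56],
    [-17, 87, -82, 0, 9, 0, 56],
  ],
)

```text
clock: 16.7
tcp_pos: [0.5939, -0.3069, 0.0112]
orientation: [-1.565, -0.065, 0.072]
contact_force: [-14.5, 5.7, 32.9]
grip_width: 0.0631
```

>>> drive_tool(
  series=[
    [0, 1, 0, 0, 0, 0, 56],
    [0, 2, 0, 0, 0, 0, 56],
    [0, 3, 0, 0, 0, 0, 56],
  ],
)

```text
clock: 17.0
tcp_pos: [0.5938, -0.3069, 0.0111]
orientation: [-1.564, -0.065, 0.072]
contact_force: [-10.9, 5.4, 27.0]
grip_width: 0.0626
```

>>> drive_tool(
  series=[
    [0, -0.5, 0, 0, 0, 0, 64],
    [0, -0.5, 0, 0, 0, 0, 75],
    [0, -0.5, 0, 0, 0, 0, 85],
    [0, -0.5, 0, 0, 0, 0, 85],
    [0, -0.5, 0, 0, 0, 0, 85],
  ],
)

```text
clock: 17.5
tcp_pos: [0.5938, -0.3068, 0.0113]
orientation: [-1.564, -0.065, 0.072]
contact_force: [-1.0, -0.6, -0.0]
grip_width: 0.0852
```

>>> drive_tool(
  series=[
    [0, -30, 0, 0, 0, 0, 85],
    [0, -70, 0, 0, 0, 0, 85],
    [0, -110, 0, 0, 0, 0, 85],
    [0, -150, 0, 0, 0, 0, 85],
    [0, -150, 0, 0, 0, 0, 85],
  ],
)

```text
clock: 18.0
tcp_pos: [0.5978, -0.3098, 0.1677]
orientation: [-1.569, -0.072, 0.064]
contact_force: [0.6, -0.1, -0.3]
grip_width: 0.085
```

```bash
python3 - <<'E'
from h import *
goal(.5505,-.01,.10,74);snap('wrist','w8')
E
```

```text
clock 18.0 tcp [ 0.5978 -0.3098  0.1677] jaw 95.0 grip 85.0 q7 2.21 F [ 0.6 -0.1 -0.3]
shift [-21.5  67.9 302.7] turn [-0.1  20.97  0.25]
```

View pics/w8.png

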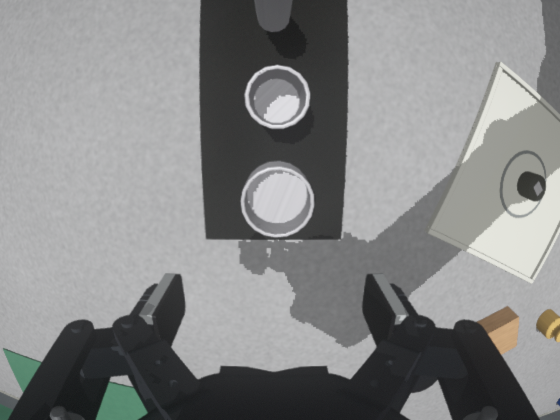

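>>> drive_tool(
  series=[
    [-3, 0, 45, 0, 4, 0, 85],
    [-6, 0, 90, 0, 8, 0, 85],
    [-9, 0, 135, 0, 12, 0, 85],
    [-12, 5, 180, 0, 16, 0, 85],
    [-16, 20, 225, 0, 21, 0, 85],
  ],
)

```text
clock: 18.55
tcp_pos: [0.5606, -0.0842, 0.1449]
orientation: [-1.556, 0.221, -0.222]
contact_force: [1.4, 0.7, -1.2]
grip_width: 0.0847
```

```bash
python3 - <<'E'
from h import *
goal(.5505,-.01,.09,74)
E
```

```text
clock 18.55 tcp [ 0.5606 -0.0842  0.1449] jaw 73.8 grip 84.7 q7 1.52 F [ 1.4  0.7 -1.2]
shift [-30.4  55.2  68.2] turn [-0.2  -0.2   0.01]
```

>>> drive_tool(
  series=[
    [-20, 15, 40, 0, 0, 0, 85],
    [-30, 40, 68, 0, 0, 0, 85],
    [-30, 55, 68, 0, 0, 0, 85],
    [-30, 55, 68, 0, 0, 0, 85],
    [-30, 55, 68, 0, 0, 0, 85],
  ],
)

```text
clock: 19.05
tcp_pos: [0.5503, -0.0112, 0.0896]
orientation: [-1.557, 0.223, -0.222]
contact_force: [0.5, 0.1, -0.1]
grip_width: 0.0849
```

>>> drive_tool(
  series=[
    [0, 0, 0, 0, 0, 0, 85],
    [0, 0, 0, 0, 0, 0, 85],
  ],
)

```text
clock: 19.25
tcp_pos: [0.5507, -0.0124, 0.0902]
orientation: [-1.557, 0.224, -0.224]
contact_force: [-0.9, 0.0, -1.0]
grip_width: 0.0848
```

```bash
python3 - <<'E'
from h import *
goal(.5505,-.01,.008,74); d=snap('wrist','w9',(150,150,400,330),3); print(proj(d,r.get_obs()['tcp_pos'],True))
E
```

```text
clock 19.25 tcp [ 0.5507 -0.0124  0.0902] jaw 73.6 grip 84.8 q7 1.41 F [-0.9  0.  -1. ]
shift [-0.9 82.2  2.1] turn [-0.13 -0.36  0.  ]
[[273.17710261 277.95500967]]
```

View pics/w9.png

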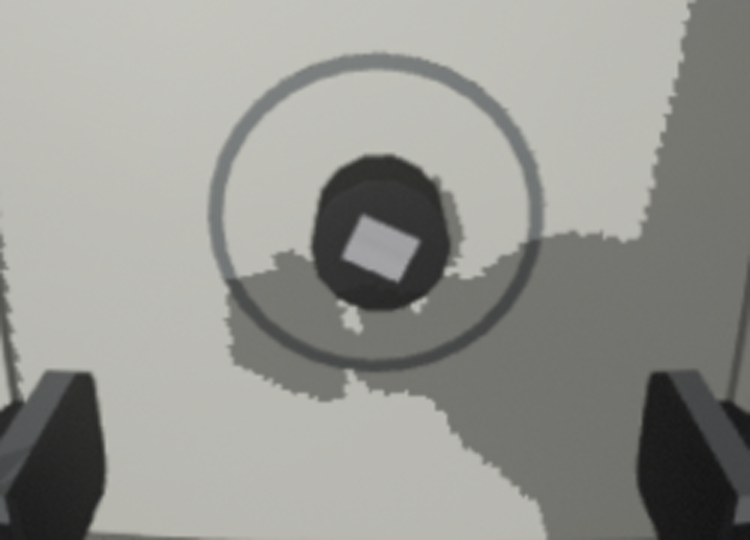

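```bash
python3 - <<'E'
from h import *
d=load('w9')
C=lambda p:(np.array(p,float)+.5)/3-.5+[150,150]
c=circ(plane(d,C([(311,245),(449,242),(380,311),(378,180)]),.028,True)); print(c,plane(d,C([(381,248)]),.028,True))
print('ring',circ(plane(d,C([(208,213),(544,213),(377,52),(378,371)]),.004,True)))
goal(*c[0],.008,74)
E
```

```text
(array([ 0.5501, -0.0097]), 0.0155) [[ 0.5503896  -0.00952439  0.028     ]]
ring (array([ 0.5516, -0.0108]), 0.0418)
clock 19.3 tcp [ 0.5507 -0.0122  0.0902] jaw 73.7 grip 85.4 q7 1.41 F [-0.2  0.9 -0.2]
shift [-1.3 82.2  2. ] turn [-0.14 -0.35  0.  ]
```

>>> drive_tool(
  series=[
    [-1, 30, 2, 0, 0, 0, 85],
    [-1, 55, 2, 0, 0, 0, 70],
    [-1, 72, 2, 0, 0, 0, 60],
    [-1, 80, 2, 0, 0, 0, 55],
    [-1, 81, 2, 0, 0, 0, 50],
  ],
  squeeze=35,
)

```text
clock: 19.8
tcp_pos: [0.5501, -0.0101, 0.0088]
orientation: [-1.557, 0.225, -0.224]
contact_force: [-0.7, 0.3, -1.2]
grip_width: 0.0501
```

>>> drive_tool(
  series=[
    [0, 0, 0, 0, 0, 0, 30],
    [0, 0, 0, 0, 0, 0, 25],
    [0, 0, 0, 0, 0, 0, 25],
    [0, 0, 0, 0, 0, 0, 25],
    [0, 0, 0, 0, 0, 0, 25],
  ],
)

```text
clock: 20.3
tcp_pos: [0.551, -0.0102, 0.0098]
orientation: [-1.557, 0.223, -0.225]
contact_force: [-0.5, -0.8, 6.8]
grip_width: 0.0306
```

>>> drive_tool(
  series=[
    [0, -10, 0, 0, 0, 0, 25],
    [0, -40, 0, 0, 0, 0, 25],
    [0, -80, 0, 0, 0, 0, 25],
    [0, -100, 0, 0, 0, 0, 25],
    [0, -100, 0, 0, 0, 0, 25],
  ],
)

```text
clock: 20.8
tcp_pos: [0.553, -0.0104, 0.1134]
orientation: [-1.555, 0.219, -0.23]
contact_force: [0.7, -0.5, -0.5]
grip_width: 0.0305
```

```bash
python3 - <<'E'
from h import *
goal(.520,.291,.11,74); snap('side','s6',(160,130,370,290),3.5)
E
```

```text
clock 20.8 tcp [ 0.553  -0.0104  0.1134] jaw 73.6 grip 30.5 q7 1.39 F [ 0.7 -0.5 -0.5]
shift [-116.7    4.1  279.8] turn [-0.31 -0.39  0.38]
```

View pics/s6.png

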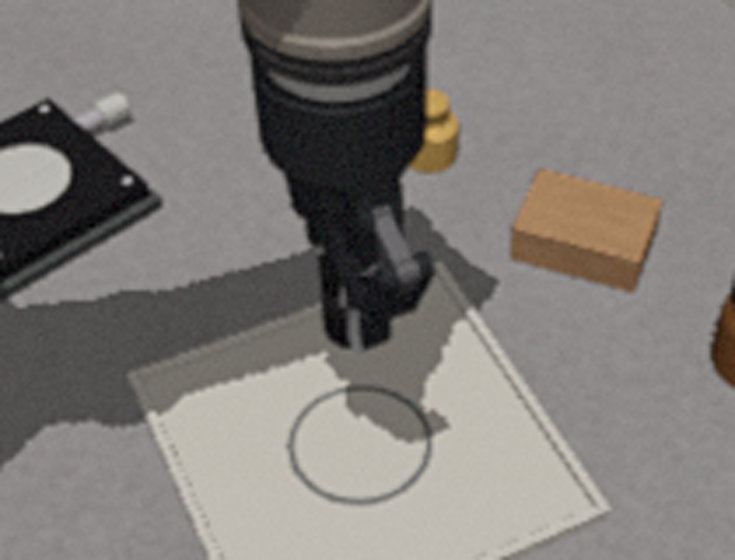

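>>> drive_tool(
  series=[
    [-28, 0, 42, 0, 0, 0, 25],
    [-56, -5, 84, 0, 0, 0, 25],
    [-84, -5, 126, 0, 0, 0, 25],
    [-110, -5, 168, 0, 0, 0, 25],
    [-135, -5, 212, 0, 0, 0, 25],
  ],
)

```text
clock: 21.35
tcp_pos: [0.4804, 0.2309, 0.1158]
orientation: [-1.557, 0.222, -0.226]
contact_force: [0.9, 0.0, -0.4]
grip_width: 0.0305
```

```bash
python3 - <<'E'
from h import *
goal(.478,.296,.12,74)
E
```

```text
clock 21.35 tcp [0.4804 0.2309 0.1158] jaw 73.6 grip 30.5 q7 0.89 F [ 0.9  0.  -0.4]
shift [-20.6  -4.1  61.8] turn [-0.15 -0.38  0.13]
```

>>> drive_tool(
  series=[
    [-15, -4, 40, 0, 0, 0, 25],
    [-20, -4, 62, 0, 0, 0, 25],
    [-20, -4, 62, 0, 0, 0, 25],
    [-20, -4, 62, 0, 0, 0, 25],
    [-20, -4, 62, 0, 0, 0, 25],
  ],
)

```text
clock: 21.85
tcp_pos: [0.4784, 0.2939, 0.1191]
orientation: [-1.559, 0.225, -0.227]
contact_force: [-0.4, -0.2, -0.6]
grip_width: 0.0306
```

>>> drive_tool(
  series=[
    [0, 0, 0, 0, 0, 0, 25],
    [0, 0, 0, 0, 0, 0, 25],
  ],
)

```text
clock: 22.05
tcp_pos: [0.4786, 0.2922, 0.1189]
orientation: [-1.559, 0.227, -0.229]
contact_force: [-0.6, 0.3, -0.5]
grip_width: 0.0307
```

```bash
python3 - <<'E'
from h import *
goal(.52,.291,.12,74); d=snap('wrist','w10'); print(proj(d,r.get_obs()['tcp_pos'],True))
E
```

```text
clock 22.05 tcp [0.4786 0.2922 0.1189] jaw 73.4 grip 30.7 q7 0.79 F [-0.6  0.3 -0.5]
shift [40.  -1.  10.7] turn [ 0.03 -0.63  0.07]
[[273.63584409 278.02259322]]
```

View pics/w10.png

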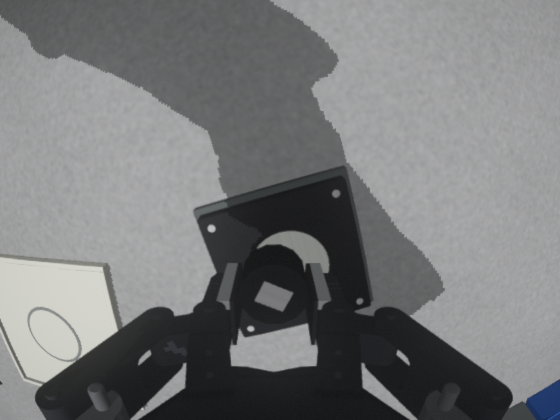

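```bash
python3 - <<'E'
from h import *
d=load('w10')
cv2.imwrite('pics/c6.png',cv2.resize(d['frame'][160:340,180:380],None,fx=3.5,fy=3.5,interpolation=cv2.INTER_CUBIC))
P=plane(d,[(212,229),(336.5,193.5),(360,301),(250,329)],.024,True); print(P,P.mean(0),np.linalg.norm(np.roll(P,1,0)-P,axis=1))
E
```

```text
[[0.47299447 0.24399407 0.024     ]
 [0.4730369  0.34407303 0.024     ]
 [0.57306207 0.34358963 0.024     ]
 [0.57270604 0.242447   0.024     ]] [0.52294987 0.29352593 0.024     ] [0.09972357 0.10007897 0.10002634 0.10114325]
```

View pics/c6.png

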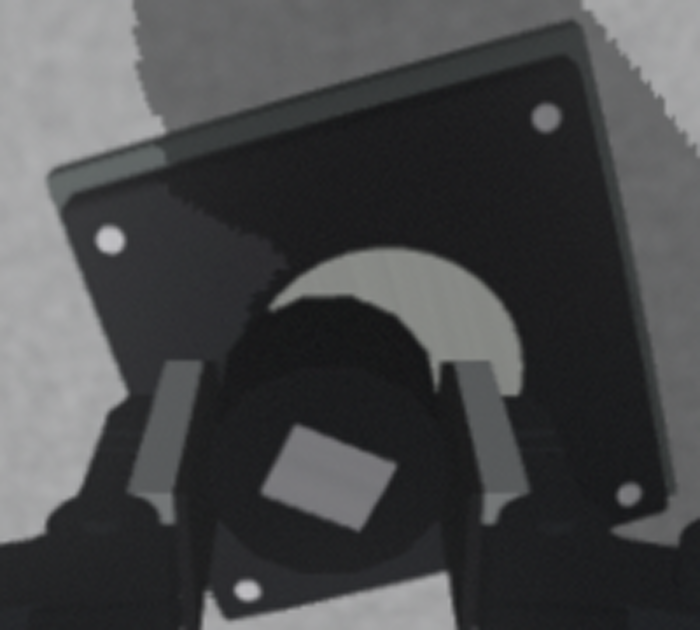

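```bash
python3 - <<'E'
from h import *
d=load('w10')
C=lambda p:(np.array(p,float)+.5)/3.5-.5+[180,160]
print(circ(plane(d,C([(390,246),(523,350),(275,305),(470,275),(325,262)]),.024,True)))
print(plane(d,C([(329,478)]),.1189+.0182,True))
goal(.5225,.293,.0305,74)
E
```

```text
(array([0.5221, 0.2939]), 0.0317)
[[0.47808734 0.29285618 0.1371    ]]
clock 22.1 tcp [0.4786 0.2927 0.119 ] jaw 73.4 grip 30.2 q7 0.79 F [-0.5  0.3 -0.1]
shift [41.9 88.6 12.8] turn [ 0.   -0.6   0.08]
```

>>> drive_tool(
  series=[
    [30, 0, 9, 0, 0, 0, 25],
    [42, 20, 13, 0, 0, 0, 25],
    [42, 50, 13, 0, 0, 0, 25],
    [42, 75, 13, 0, 0, 0, 25],
    [42, 82, 13, 0, 0, 0, 25],
  ],
)

```text
clock: 22.6
tcp_pos: [0.5212, 0.2917, 0.0346]
orientation: [-1.562, 0.23, -0.226]
contact_force: [-1.2, 0.1, -0.8]
grip_width: 0.0307
```

>>> drive_tool(
  series=[
    [0, 0, 0, 0, 0, 0, 25],
    [0, 0, 0, 0, 0, 0, 25],
  ],
)

```text
clock: 22.8
tcp_pos: [0.5215, 0.2916, 0.0352]
orientation: [-1.562, 0.23, -0.227]
contact_force: [0.0, -0.4, -1.7]
grip_width: 0.0309
```

```bash
python3 - <<'E'
from h import *
goal(.5226,.2937,.0305,74)
E
```

```text
clock 22.8 tcp [0.5215 0.2916 0.0352] jaw 73.3 grip 30.9 q7 0.88 F [ 0.  -0.4 -1.7]
shift [0.5 4.7 2.3] turn [ 0.19 -0.66 -0.07]
```

>>> drive_tool(
  series=[
    [0.5, 0, 2.5, 0, 0, 0, 25],
    [0.5, 2, 2.5, 0, 0, 0, 25],
    [0.5, 4, 2.5, 0, 0, 0, 25],
    [0.5, 5, 2.5, 0, 0, 0, 25],
    [0.5, 5, 2.5, 0, 0, 0, 25],
  ],
)

```text
clock: 23.3
tcp_pos: [0.5225, 0.2938, 0.0302]
orientation: [-1.562, 0.23, -0.227]
contact_force: [0.0, 0.0, -0.7]
grip_width: 0.0304
```

>>> drive_tool(
  series=[
    [0, 1, 0, 0, 0, 0, 25],
    [0, 1, 0, 0, 0, 0, 25],
  ],
)

```text
clock: 23.5
tcp_pos: [0.5226, 0.2938, 0.0298]
orientation: [-1.562, 0.23, -0.227]
contact_force: [-1.0, -1.3, 5.8]
grip_width: 0.0305
```

>>> drive_tool(
  series=[
    [0, 0, 0, 0, 0, 0, 32],
    [0, 0, 0, 0, 0, 0, 45],
    [0, 0, 0, 0, 0, 0, 70],
    [0, 0, 0, 0, 0, 0, 85],
    [0, 0, 0, 0, 0, 0, 85],
  ],
)

```text
clock: 24.0
tcp_pos: [0.5226, 0.2938, 0.0298]
orientation: [-1.562, 0.23, -0.227]
contact_force: [0.3, -1.1, -0.7]
grip_width: 0.0846
```

>>> drive_tool(
  series=[
    [0, -20, 0, 0, 0, 0, 85],
    [0, -50, 0, 0, 0, 0, 85],
    [0, -80, 0, 0, 0, 0, 85],
    [0, -110, 0, 0, 0, 0, 85],
    [0, -110, 0, 0, 0, 0, 85],
  ],
)

```text
clock: 24.5
tcp_pos: [0.5254, 0.2953, 0.1439]
orientation: [-1.557, 0.226, -0.231]
contact_force: [0.3, 0.5, -0.3]
grip_width: 0.0851
```

>>> drive_tool(
  series=[
    [0, 0, 0, 0, 0, 0, 85],
    [0, 0, 0, 0, 0, 0, 85],
  ],
)

```text
clock: 24.7
tcp_pos: [0.5253, 0.2953, 0.1435]
orientation: [-1.557, 0.226, -0.231]
contact_force: [-0.2, -0.1, 0.2]
grip_width: 0.0848
```

```bash
python3 - <<'E'
from h import *
d=snap('wrist','w11',(160,130,390,320),3.2)
goal(.594,-.307,.17,95); print(r.get_obs()['joints'])
E
```

```text
clock 24.75 tcp [0.5249 0.2951 0.1431] jaw 73.3 grip 85.2 q7 0.83 F [ 0.3 -0.5 -0.6]
shift [ 239.1  -27.3 -556.9] turn [ -0.06 -21.68   0.14]
[-0.85681294  0.46632511  0.31752295  1.83588475 -0.18446939  0.8654608
  0.82833787]
```

View pics/w11.png

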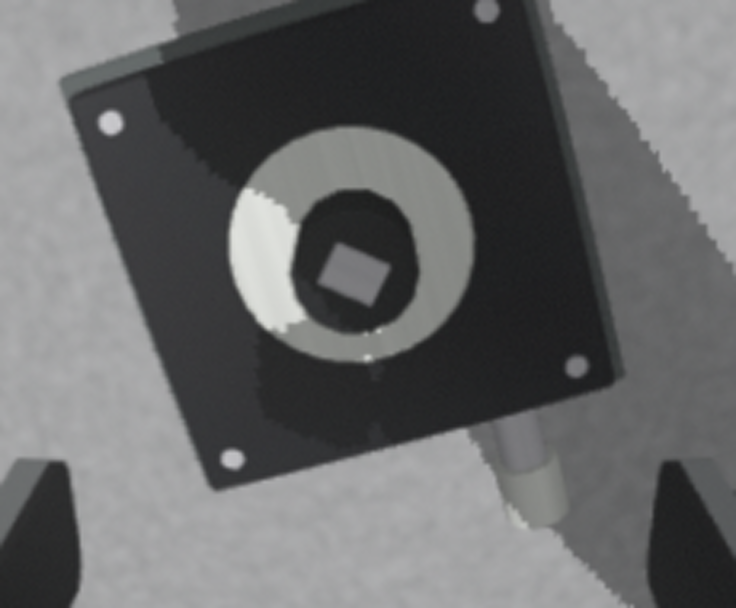

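```bash
python3 - <<'E'
from h import *
d=load('w11')
C=lambda p:(np.array(p,float)+.5)/3.2-.5+[160,130]
print('plate',circ(plane(d,C([(228,245),(475,242),(350,125),(355,363)]),.024,True)))
print('inlay',plane(d,C([(354,273)]),.048,True), 'base', circ(plane(d,C([(355,188),(298,225),(408,222)]),.026,True)))
s=plane(d,C([(111,123),(486,10),(577,366),(232,459)]),.024,True); print(s.mean(0))
E
```

```text
plate (array([0.5225, 0.2933]), 0.0324)
inlay [[0.52209084 0.29431569 0.048     ]] base (array([0.5216, 0.2942]), 0.0154)
[0.52244756 0.29322307 0.024     ]
```

>>> drive_tool(
  series=[
    [19, -10, -45, 0, 0, 0, 85],
    [39, -20, -91, 0, 0, 0, 85],
    [58, -25, -137, 0, 0, 0, 85],
    [78, -25, -183, 0, 0, 0, 85],
    [98, -25, -229, 0, -5, 0, 85],
  ],
)

```text
clock: 25.25
tcp_pos: [0.5522, 0.0471, 0.1671]
orientation: [-1.565, 0.158, -0.16]
contact_force: [0.4, 0.7, 0.0]
grip_width: 0.0851
```

>>> drive_tool(
  series=[
    [19, 0, -46, 0, -4, 0, 85],
    [36, 0, -92, 0, -8, 0, 85],
    [52, 0, -138, 0, -12, 0, 85],
    [66, 0, -184, 0, -15, 0, 85],
    [82, 0, -230, 0, -17, 0, 85],
  ],
)

```text
clock: 25.75
tcp_pos: [0.5855, -0.1964, 0.1658]
orientation: [-1.568, -0.075, 0.076]
contact_force: [1.2, -0.0, 0.3]
grip_width: 0.085
```

```bash
python3 - <<'E'
from h import *
goal(.594,-.307,.11,95)
E
```

```text
clock 25.75 tcp [ 0.5855 -0.1964  0.1658] jaw 95.5 grip 85.0 q7 2.06 F [ 1.2 -0.   0.3]
shift [  -2.1   55.6 -110.9] turn [-0.06  0.52 -0.05]
```

>>> drive_tool(
  series=[
    [-1, 5, -40, 0, 0, 0, 85],
    [-2, 20, -80, 0, 0, 0, 85],
    [-2, 45, -109, 0, 0, 0, 85],
    [-2, 56, -109, 0, 0, 0, 85],
    [-2, 56, -109, 0, 0, 0, 85],
  ],
)

```text
clock: 26.25
tcp_pos: [0.5917, -0.3045, 0.1062]
orientation: [-1.566, -0.069, 0.08]
contact_force: [-1.1, 1.3, -0.4]
grip_width: 0.0848
```

>>> drive_tool(
  series=[
    [0, 0, 0, 0, 0, 0, 85],
    [0, 0, 0, 0, 0, 0, 85],
  ],
)

```text
clock: 26.45
tcp_pos: [0.5922, -0.3026, 0.1063]
orientation: [-1.565, -0.071, 0.081]
contact_force: [-0.2, -0.5, 0.2]
grip_width: 0.0848
```

```bash
python3 - <<'E'
from h import *
goal(.594,-.307,.011,95); d=snap('wrist','w12',(100,20,440,330),2.4); print(proj(d,r.get_obs()['tcp_pos'],True))
E
```

```text
clock 26.45 tcp [ 0.5922 -0.3026  0.1063] jaw 95.6 grip 84.8 q7 2.25 F [-0.2 -0.5  0.2]
shift [ 2.  95.3 -5. ] turn [-0.28  0.57 -0.36]
[[272.50915339 278.75969567]]
```

View pics/w12.png

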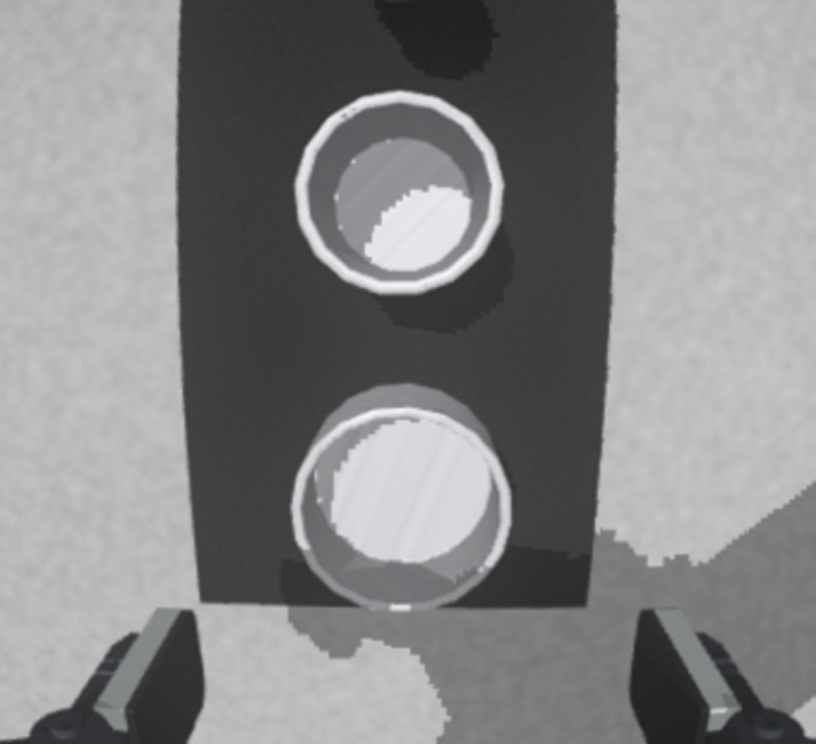

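```bash
python3 - <<'E'
from h import *
d=load('w12')
C=lambda p:(np.array(p,float)+.5)/2.4-.5+[100,20]
c=circ(plane(d,C([(291,510),(512,508),(404,406),(400,611)]),.039,True)); print(c)
print('beaker',circ(plane(d,C([(295,192),(503,192),(400,90),(400,296)]),.069,True)))
goal(*c[0],.012,95)
E
```

```text
(array([ 0.5939, -0.3065]), 0.0316)
beaker (array([ 0.5065, -0.3149]), 0.0238)
clock 26.5 tcp [ 0.5924 -0.303   0.1068] jaw 95.6 grip 84.5 q7 2.25 F [ 0.1 -0.2  0.1]
shift [ 1.7 94.7 -4.1] turn [-0.25  0.56 -0.32]
```

>>> drive_tool(
  series=[
    [1.5, 25, -4, 0, 0.5, 0, 85],
    [1.5, 55, -4, 0, 0.5, 0, 85],
    [1.5, 80, -4, 0, 0.5, 0, 85],
    [1.5, 90, -4, 0, 0.5, 0, 85],
    [1.5, 95, -4, 0, 0.5, 0, 85],
  ],
  squeeze=50,
)

```text
clock: 27.0
tcp_pos: [0.5939, -0.3057, 0.0115]
orientation: [-1.565, -0.065, 0.075]
contact_force: [-1.0, -0.7, 1.0]
grip_width: 0.0848
```

>>> drive_tool(
  series=[
    [0, 0, 0, 0, 0, 0, 70],
    [0, 0, 0, 0, 0, 0, 60],
    [0, 0, 0, 0, 0, 0, 56],
    [0, 0, 0, 0, 0, 0, 56],
    [0, 0, 0, 0, 0, 0, 56],
  ],
)

```text
clock: 27.5
tcp_pos: [0.5951, -0.3061, 0.0134]
orientation: [-1.566, -0.067, 0.073]
contact_force: [-0.7, 0.6, 6.9]
grip_width: 0.0633
```

>>> drive_tool(
  series=[
    [0, -10, 0, 0, 0, 0, 56],
    [0, -40, 0, 0, 0, 0, 56],
    [0, -70, 0, 0, 0, 0, 56],
    [0, -90, 0, 0, 0, 0, 56],
    [0, -90, 0, 0, 0, 0, 56],
  ],
)

```text
clock: 28.0
tcp_pos: [0.5975, -0.3078, 0.1076]
orientation: [-1.569, -0.072, 0.068]
contact_force: [-0.4, -0.2, -1.0]
grip_width: 0.0634
```

```bash
python3 - <<'E'
from h import *
goal(.5516,-.0106,.10,95); d=snap('wrist','w13',(100,20,440,330),2)
E
```

```text
clock 28.0 tcp [ 0.5975 -0.3078  0.1076] jaw 95.1 grip 63.4 q7 2.25 F [-0.4 -0.2 -1. ]
shift [-19.4   7.7 300.1] turn [-0.02  0.09  0.16]
```

View pics/w13.png

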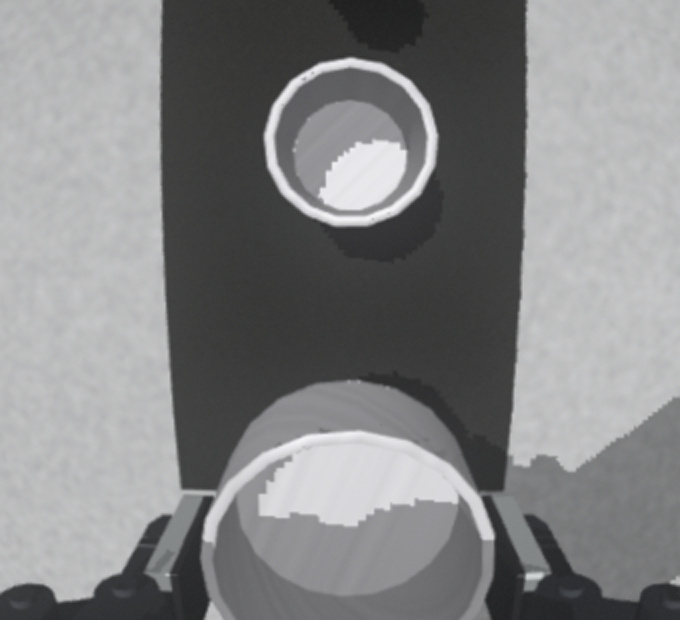

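>>> drive_tool(
  series=[
    [-3, 0, 45, 0, 0, 0, 56],
    [-6, 0, 90, 0, 0, 0, 56],
    [-9, 0, 136, 0, 0, 0, 56],
    [-12, 0, 182, 0, 0, 0, 56],
    [-15, 0, 230, 0, 0, 0, 56],
  ],
)

```text
clock: 28.55
tcp_pos: [0.5596, -0.0777, 0.1049]
orientation: [-1.568, -0.068, 0.071]
contact_force: [0.8, 0.2, -2.0]
grip_width: 0.0631
```

```bash
python3 - <<'E'
from h import *
goal(.5522,-.0106,.045,95)
E
```

```text
clock 28.55 tcp [ 0.5596 -0.0777  0.1049] jaw 95.1 grip 63.1 q7 1.89 F [ 0.8  0.2 -2. ]
shift [-1.3 60.  67.3] turn [-0.12  0.08 -0.1 ]
```

>>> drive_tool(
  series=[
    [-1, 5, 40, 0, 0, 0, 56],
    [-1, 25, 67, 0, 0, 0, 56],
    [-1, 50, 67, 0, 0, 0, 56],
    [-1, 60, 67, 0, 0, 0, 56],
    [-1, 60, 67, 0, 0, 0, 56],
  ],
)

```text
clock: 29.05
tcp_pos: [0.5507, -0.0117, 0.0432]
orientation: [-1.569, -0.064, 0.074]
contact_force: [-0.4, -0.3, -1.1]
grip_width: 0.0633
```

>>> drive_tool(
  series=[
    [0, 0, 0, 0, 0, 0, 56],
    [0, 0, 0, 0, 0, 0, 56],
  ],
)

```text
clock: 29.25
tcp_pos: [0.551, -0.0129, 0.0438]
orientation: [-1.569, -0.063, 0.072]
contact_force: [0.5, -0.2, -1.4]
grip_width: 0.0631
```

```bash
python3 - <<'E'
from h import *
goal(.5522,-.0106,.0145,95); d=snap('wrist','w14',(100,100,440,340),2.3)
E
```

```text
clock 29.25 tcp [ 0.551  -0.0129  0.0438] jaw 94.9 grip 63.1 q7 1.8 F [ 0.5 -0.2 -1.4]
shift [ 1.6 29.2  2.2] turn [-0.06 -0.07 -0.32]
```

View pics/w14.png

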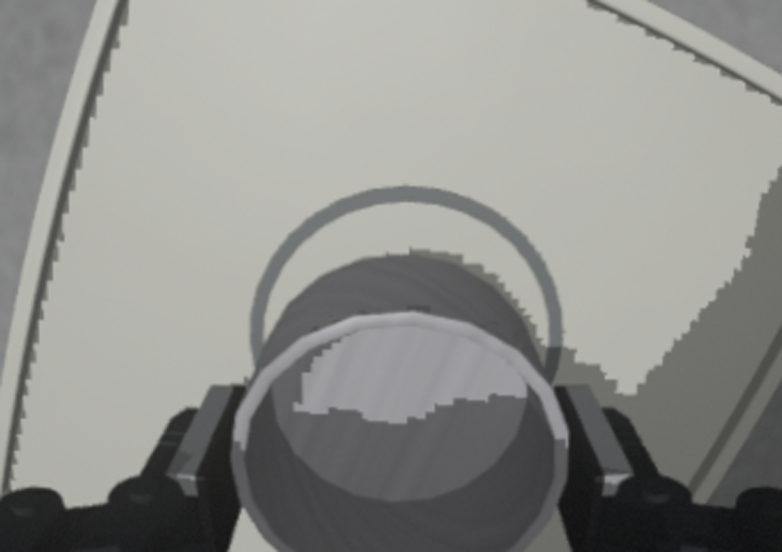

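>>> drive_tool(
  series=[
    [1, 10, 2, 0, 0, 0, 56],
    [1, 20, 2, 0, 0, 0, 56],
    [1, 26, 2, 0, 0, 0, 56],
    [1, 28, 2, 0, 0, 0, 56],
    [1, 29, 2, 0, 0, 0, 56],
  ],
)

```text
clock: 29.8
tcp_pos: [0.5514, -0.0107, 0.0144]
orientation: [-1.569, -0.063, 0.073]
contact_force: [-1.9, -0.6, 4.3]
grip_width: 0.0632
```

>>> drive_tool(
  series=[
    [0, 1, 0, 0, 0, 0, 56],
    [0, 1.5, 0, 0, 0, 0, 56],
  ],
)

```text
clock: 30.0
tcp_pos: [0.5514, -0.0107, 0.0142]
orientation: [-1.568, -0.062, 0.073]
contact_force: [-6.4, 0.4, 18.4]
grip_width: 0.0632
```

>>> drive_tool(
  series=[
    [0, -0.5, 0, 0, 0, 0, 64],
    [0, -0.5, 0, 0, 0, 0, 75],
    [0, -0.5, 0, 0, 0, 0, 85],
    [0, -0.5, 0, 0, 0, 0, 85],
    [0, -0.5, 0, 0, 0, 0, 85],
  ],
)

```text
clock: 30.5
tcp_pos: [0.5514, -0.0107, 0.0147]
orientation: [-1.568, -0.062, 0.073]
contact_force: [0.3, -0.3, -0.8]
grip_width: 0.085
```

>>> drive_tool(
  series=[
    [0, -30, 0, 0, 0, 0, 85],
    [0, -60, 0, 0, 0, 0, 85],
    [0, -95, 0, 0, 0, 0, 85],
    [-20, -120, 0, 0, 0, 0, 85],
    [-20, -120, 0, 0, 0, 0, 85],
  ],
)

```text
clock: 31.0
tcp_pos: [0.5325, -0.013, 0.1377]
orientation: [-1.567, -0.065, 0.069]
contact_force: [-0.4, -0.7, 0.0]
grip_width: 0.0849
```

>>> drive_tool(
  series=[
    [0, 0, 0, 0, 0, 0, 85],
    [0, 0, 0, 0, 0, 0, 85],
  ],
)

```text
clock: 31.2
tcp_pos: [0.5325, -0.013, 0.1371]
orientation: [-1.567, -0.065, 0.069]
contact_force: [-0.8, 0.0, -0.7]
grip_width: 0.0853
```

```bash
python3 - <<'E'
from h import *
d=snap('wrist','w15',(140,100,400,320),2.8)
goal(.5068,-.3148,.15,95)
E
```

```text
clock 31.25 tcp [ 0.5324 -0.0129  0.1368] jaw 94.9 grip 85.2 q7 1.74 F [ 0.  -0.3 -0.5]
shift [ -51.3  -13.7 -298.5] turn [-0.14 -0.11 -0.21]
```

View pics/w15.png

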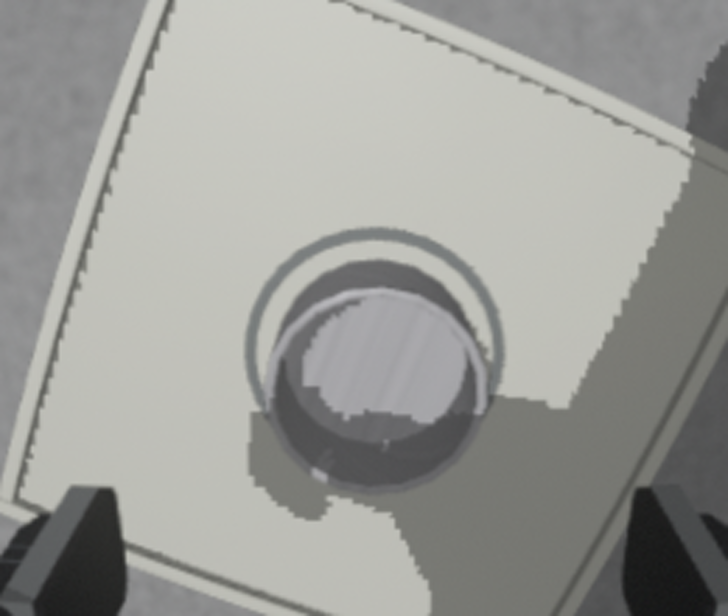

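```bash
python3 - <<'E'
from h import *
d=load('w15')
C=lambda p:(np.array(p,float)+.5)/2.8-.5+[140,100]
print('dish',circ(plane(d,C([(266,392),(488,390),(378,287),(376,494)]),.04,True)))
print('ring',circ(plane(d,C([(246,340),(504,345),(376,227),(290,260),(465,260)]),.004,True)))
E
```

```text
dish (array([ 0.551 , -0.0103]), 0.0315)
ring (array([ 0.5515, -0.0105]), 0.0416)
```

>>> drive_tool(
  series=[
    [-8, -5, -46, 0, 0, 0, 85],
    [-16, -5, -92, 0, 0, 0, 85],
    [-24, -5, -138, 0, 0, 0, 85],
    [-32, -5, -184, 0, 0, 0, 85],
    [-40, -5, -230, 0, 0, 0, 85],
  ],
)

```text
clock: 31.75
tcp_pos: [0.5117, -0.2472, 0.1401]
orientation: [-1.567, -0.063, 0.072]
contact_force: [1.5, -0.7, 0.1]
grip_width: 0.0849
```

```bash
python3 - <<'E'
from h import *
goal(.5068,-.3148,.12,95)
E
```

```text
clock 31.75 tcp [ 0.5117 -0.2472  0.1401] jaw 94.9 grip 84.9 q7 2.2 F [ 1.5 -0.7  0.1]
shift [-10.5  20.  -67. ] turn [-0.16 -0.09 -0.3 ]
```

>>> drive_tool(
  series=[
    [-6, 5, -40, 0, 0, 0, 85],
    [-10, 15, -65, 0, 0, 0, 85],
    [-10, 20, -65, 0, 0, 0, 85],
    [-10, 20, -65, 0, 0, 0, 85],
    [-10, 20, -65, 0, 0, 0, 85],
  ],
)

```text
clock: 32.25
tcp_pos: [0.5075, -0.311, 0.1192]
orientation: [-1.566, -0.064, 0.074]
contact_force: [1.1, 0.5, 0.4]
grip_width: 0.0849
```

>>> drive_tool(
  series=[
    [0, 0, 0, 0, 0, 0, 85],
    [0, 0, 0, 0, 0, 0, 85],
  ],
)

```text
clock: 32.45
tcp_pos: [0.5083, -0.3095, 0.1193]
orientation: [-1.565, -0.066, 0.076]
contact_force: [0.5, 0.9, -0.1]
grip_width: 0.085
```

```bash
python3 - <<'E'
from h import *
d=snap('wrist','w16',(100,50,440,320),2.3);goal(.5065,-.3148,.040,95)
E
```

```text
clock 32.5 tcp [ 0.5081 -0.3098  0.1194] jaw 95.1 grip 85.2 q7 2.33 F [ 0.9 -0.3  0.5]
shift [-1.6 79.4 -5.2] turn [-0.27  0.13 -0.34]
```

View pics/w16.png

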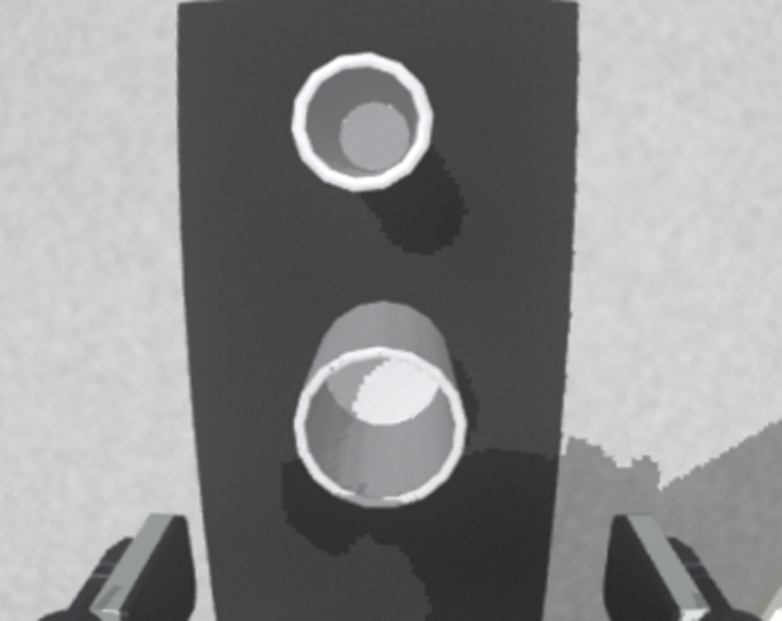

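```bash
python3 - <<'E'
from h import *
d=load('w16')
C=lambda p:(np.array(p,float)+.5)/2.3-.5+[100,50]
c=circ(plane(d,C([(294,427),(467,425),(380,347),(381,508)]),.069,True)); print(c)
print('tube',circ(plane(d,C([(292,122),(434,122),(362,52),(363,191)]),.103,True)))
goal(*c[0],.0405,95)
E
```

```text
(array([ 0.5061, -0.3146]), 0.0239)
tube (array([ 0.4253, -0.3245]), 0.0149)
clock 32.5 tcp [ 0.5081 -0.3098  0.1194] jaw 95.1 grip 85.2 q7 2.33 F [ 0.9 -0.3  0.5]
shift [-2.  78.9 -4.9] turn [-0.27  0.13 -0.34]
```

>>> drive_tool(
  series=[
    [-2, 25, -5, 0, 0, 0, 85],
    [-2, 50, -5, 0, 0, 0, 85],
    [-2, 70, -5, 0, 0, 0, 85],
    [-2, 76, -5, 0, 0, 0, 75],
    [-2, 76, -5, 0, 0, 0, 65],
  ],
)

```text
clock: 33.0
tcp_pos: [0.5059, -0.3142, 0.043]
orientation: [-1.565, -0.065, 0.076]
contact_force: [-0.7, -0.0, 1.1]
grip_width: 0.0649
```

>>> drive_tool(
  series=[
    [0, 0, 0, 0, 0, 0, 45],
    [0, 0, 0, 0, 0, 0, 40],
    [0, 0, 0, 0, 0, 0, 40],
    [0, 0, 0, 0, 0, 0, 40],
    [0, 0, 0, 0, 0, 0, 40],
  ],
)

```text
clock: 33.5
tcp_pos: [0.5068, -0.3146, 0.0444]
orientation: [-1.565, -0.067, 0.075]
contact_force: [-1.6, 1.5, 6.8]
grip_width: 0.0463
```

>>> drive_tool(
  series=[
    [0, -10, 0, 0, 0, 0, 40],
    [0, -40, 0, 0, 0, 0, 40],
    [0, -70, 0, 0, 0, 0, 40],
    [0, -90, 0, 0, 0, 0, 40],
    [0, -90, 0, 0, 0, 0, 40],
  ],
)

```text
clock: 34.0
tcp_pos: [0.509, -0.3163, 0.1381]
orientation: [-1.568, -0.071, 0.07]
contact_force: [0.7, -0.6, -1.5]
grip_width: 0.0462
```

```bash
python3 - <<'E'
from h import *
d=snap('wrist','w17',(100,50,440,320),2);goal(.5512,-.0105,.13,95)
E
```

```text
clock 34.05 tcp [ 0.5081 -0.3154  0.1361] jaw 95.2 grip 46.6 q7 2.33 F [ 0.1 -0.3 -1.4]
shift [ 70.4   6.9 299.8] turn [-0.17  0.16 -0.11]
```

View pics/w17.png

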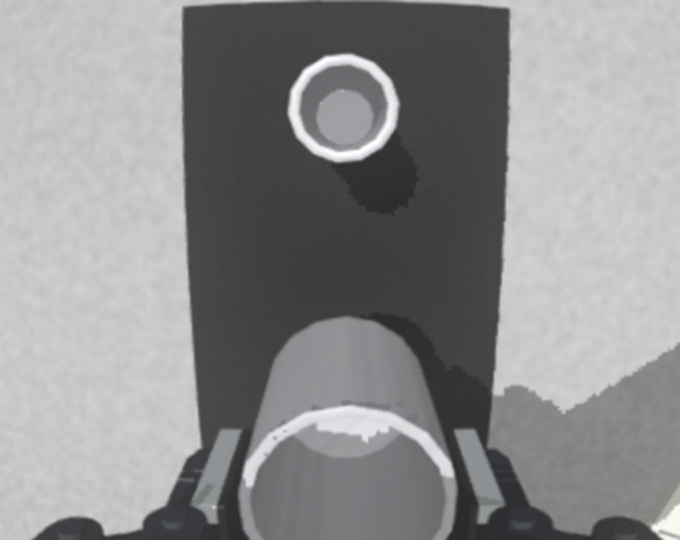

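>>> drive_tool(
  series=[
    [11, 0, 46, 0, 0, 0, 40],
    [22, 0, 92, 0, 0, 0, 40],
    [33, 0, 138, 0, 0, 0, 40],
    [44, 0, 184, 0, 0, 0, 40],
    [55, 0, 232, 0, 0, 0, 40],
  ],
)

```text
clock: 34.55
tcp_pos: [0.5411, -0.0777, 0.1357]
orientation: [-1.567, -0.067, 0.073]
contact_force: [1.5, -0.4, -1.5]
grip_width: 0.0463
```

```bash
python3 - <<'E'
from h import *
goal(.5516,-.0106,.115,95)
E
```

```text
clock 34.55 tcp [ 0.5411 -0.0777  0.1357] jaw 95.1 grip 46.3 q7 1.88 F [ 1.5 -0.4 -1.5]
shift [16.5 20.8 65.9] turn [-0.17  0.12 -0.21]
```

>>> drive_tool(
  series=[
    [10, 5, 40, 0, 0, 0, 40],
    [16, 15, 66, 0, 0, 0, 40],
    [16, 21, 66, 0, 0, 0, 40],
    [16, 21, 66, 0, 0, 0, 40],
    [16, 21, 66, 0, 0, 0, 40],
  ],
)

```text
clock: 35.05
tcp_pos: [0.5503, -0.0121, 0.1143]
orientation: [-1.568, -0.065, 0.073]
contact_force: [0.4, 0.6, -1.8]
grip_width: 0.0465
```

>>> drive_tool(
  series=[
    [0, 0, 0, 0, 0, 0, 40],
    [0, 0, 0, 0, 0, 0, 40],
    [0, 0, 0, 0, 0, 0, 40],
  ],
)

```text
clock: 35.35
tcp_pos: [0.5504, -0.0129, 0.1145]
orientation: [-1.568, -0.064, 0.071]
contact_force: [0.9, 0.3, -0.5]
grip_width: 0.0462
```

```bash
python3 - <<'E'
from h import *
goal(.5516,-.0106,.056,95); d=snap('wrist','w18',(140,150,400,350),2.8); snap('side','s7',(190,150,350,310),3.6)
E
```

```text
clock 35.35 tcp [ 0.5504 -0.0129  0.1145] jaw 94.9 grip 46.2 q7 1.77 F [ 0.9  0.3 -0.5]
shift [ 1.7 58.5  2.1] turn [-0.11 -0.07 -0.27]
```

View pics/w18.png

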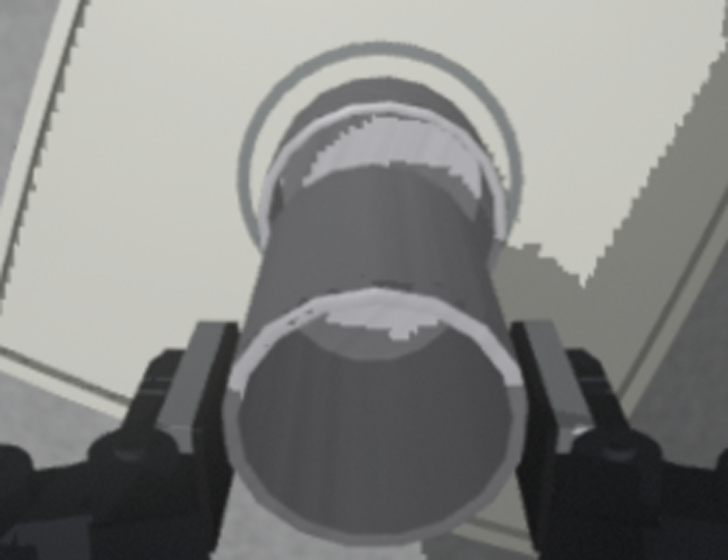

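View pics/s7.png

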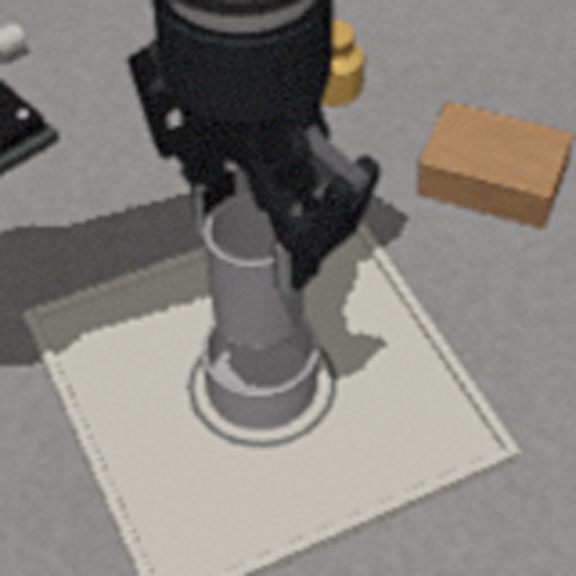

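>>> drive_tool(
  series=[
    [2, 5, 2.5, 0, 0, 0, 40],
    [2, 12, 2.5, 0, 0, 0, 40],
    [2, 20, 2.5, 0, 0, 0, 40],
    [2, 28, 2.5, 0, 0, 0, 40],
    [2, 28, 2.5, 0, 0, 0, 40],
  ],
)

```text
clock: 35.95
tcp_pos: [0.5509, -0.0097, 0.0849]
orientation: [-1.568, -0.062, 0.074]
contact_force: [-1.5, 0.2, -2.6]
grip_width: 0.0462
```

```bash
python3 - <<'E'
from h import *
goal(.5516,-.0106,.056,95)
E
```

```text
clock 35.95 tcp [ 0.5509 -0.0097  0.0849] jaw 95.0 grip 46.2 q7 1.78 F [-1.5  0.2 -2.6]
shift [ 0.9 28.9 -1. ] turn [-0.11 -0.01 -0.44]
```

>>> drive_tool(
  series=[
    [1, 8, -0.5, 0, 0, 0, 40],
    [1, 16, -1, 0, 0, 0, 40],
    [1, 24, -1, 0, 0, 0, 40],
    [1, 30, -1, 0, 0, 0, 40],
    [1, 33, -1, 0, 0, 0, 40],
  ],
)

```text
clock: 36.45
tcp_pos: [0.5513, -0.0106, 0.0511]
orientation: [-1.568, -0.061, 0.075]
contact_force: [-0.2, -0.0, -1.3]
grip_width: 0.0464
```

>>> drive_tool(
  series=[
    [0, 1, 0, 0, 0, 0, 40],
    [0, 2, 0, 0, 0, 0, 40],
    [0, 2.5, 0, 0, 0, 0, 40],
  ],
)

```text
clock: 36.75
tcp_pos: [0.5514, -0.0107, 0.0495]
orientation: [-1.568, -0.061, 0.075]
contact_force: [-4.4, -0.2, 13.0]
grip_width: 0.0462
```

Contact is at the predicted height, so I'll release.

>>> drive_tool(
  series=[
    [0, -0.5, 0, 0, 0, 0, 47],
    [0, -0.5, 0, 0, 0, 0, 60],
    [0, -0.5, 0, 0, 0, 0, 75],
    [0, -0.5, 0, 0, 0, 0, 85],
    [0, -0.5, 0, 0, 0, 0, 85],
  ],
)

```text
clock: 37.25
tcp_pos: [0.5515, -0.0107, 0.05]
orientation: [-1.568, -0.061, 0.075]
contact_force: [0.4, -0.9, 0.3]
grip_width: 0.0852
```

>>> drive_tool(
  series=[
    [0, -30, 0, 0, 0, 0, 85],
    [0, -60, 0, 0, 0, 0, 85],
    [-10, -95, 0, 0, 0, 0, 85],
    [-20, -120, 0, 0, 0, 0, 85],
    [-20, -120, 0, 0, 0, 0, 85],
  ],
)

```text
clock: 37.75
tcp_pos: [0.5338, -0.013, 0.1734]
orientation: [-1.567, -0.065, 0.07]
contact_force: [0.6, -0.6, -0.1]
grip_width: 0.085
```

>>> drive_tool(
  series=[
    [0, 0, 0, 0, 0, 0, 85],
    [0, 0, 0, 0, 0, 0, 85],
  ],
)

```text
clock: 37.95
tcp_pos: [0.5337, -0.0129, 0.1729]
orientation: [-1.567, -0.065, 0.07]
contact_force: [-0.3, -0.3, -0.8]
grip_width: 0.0852
```

```bash
python3 - <<'E'
from h import *
d=snap('wrist','w19',(140,100,400,320),2.8)
goal(.425,-.3245,.17,95)
E
```

```text
clock 38.0 tcp [ 0.5335 -0.0129  0.1725] jaw 94.9 grip 85.0 q7 1.72 F [ 0.4 -0.3 -0.5]
shift [-134.9    2.3 -301.1] turn [-0.16 -0.06 -0.24]
```

View pics/w19.png

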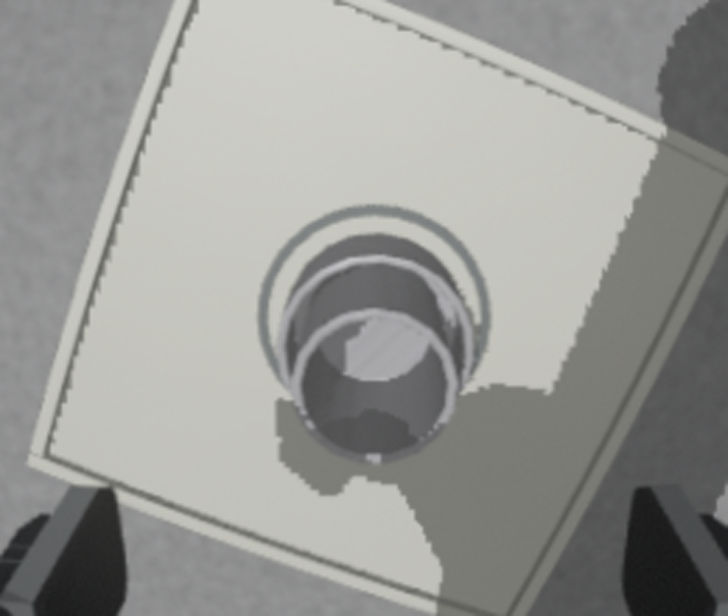

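```bash
python3 - <<'E'
from h import *
d=load('w19')
C=lambda p:(np.array(p,float)+.5)/2.8-.5+[140,100]
print('beaker',circ(plane(d,C([(293,386),(458,386),(375,308),(376,464)]),.074,True)))
print('dish',circ(plane(d,C([(280,345),(474,345),(376,255),(310,280),(440,280)]),.04,True)))
E
```

```text
beaker (array([ 0.5509, -0.0107]), 0.0236)
dish (array([ 0.551 , -0.0103]), 0.031)
```

>>> drive_tool(
  series=[
    [-20, 0, -44, 0, 0, 0, 85],
    [-40, 0, -88, 0, 0, 0, 85],
    [-60, 0, -132, 0, 0, 0, 85],
    [-80, 0, -177, 0, 0, 0, 85],
    [-100, 0, -222, 0, 0, 0, 85],
  ],
)

```text
clock: 38.5
tcp_pos: [0.4519, -0.2442, 0.1714]
orientation: [-1.567, -0.064, 0.073]
contact_force: [0.8, -0.5, -0.3]
grip_width: 0.0851
```

```bash
python3 - <<'E'
from h import *
goal(.425,-.3245,.145,95)
E
```

```text
clock 38.5 tcp [ 0.4519 -0.2442  0.1714] jaw 95.0 grip 85.1 q7 2.22 F [ 0.8 -0.5 -0.3]
shift [-33.6  26.4 -77.8] turn [-0.18 -0.03 -0.33]
```

>>> drive_tool(
  series=[
    [-18, 5, -42, 0, 0, 0, 85],
    [-33, 15, -80, 0, 0, 0, 85],
    [-33, 26, -80, 0, 0, 0, 85],
    [-33, 26, -80, 0, 0, 0, 85],
    [-33, 26, -80, 0, 0, 0, 85],
  ],
)

```text
clock: 39.0
tcp_pos: [0.426, -0.3253, 0.1445]
orientation: [-1.565, -0.063, 0.075]
contact_force: [-0.3, -0.2, 0.6]
grip_width: 0.085
```

>>> drive_tool(
  series=[
    [0, 0, 0, 0, 0, 0, 85],
    [0, 0, 0, 0, 0, 0, 85],
  ],
)

```text
clock: 39.2
tcp_pos: [0.427, -0.3239, 0.1447]
orientation: [-1.565, -0.066, 0.077]
contact_force: [0.2, 0.4, 0.2]
grip_width: 0.0849
```

```bash
python3 - <<'E'
from h import *
d=snap('wrist','w20',(140,120,400,320),2.8)
goal(.425,-.3245,.075,95)
E
```

```text
clock 39.25 tcp [ 0.4268 -0.3242  0.1447] jaw 95.2 grip 85.1 q7 2.43 F [0.5 0.2 0.1]
shift [-1.4 69.8 -0.5] turn [-0.28  0.18 -0.38]
```

View pics/w20.png

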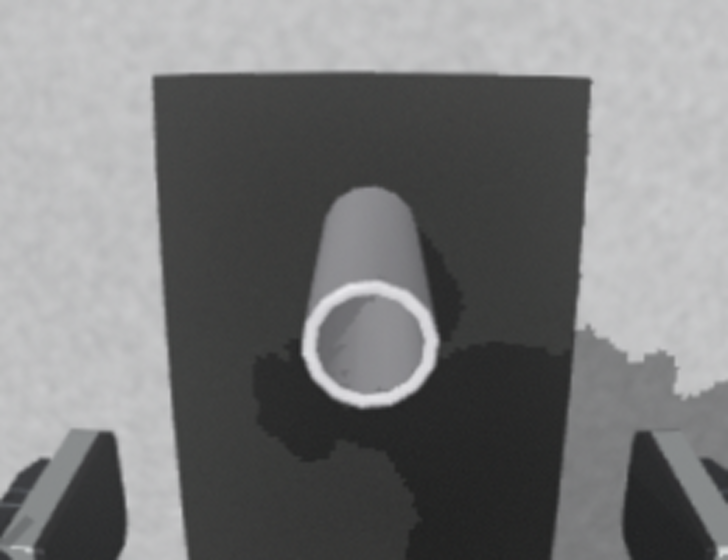

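```bash
python3 - <<'E'
from h import *
d=load('w20')
C=lambda p:(np.array(p,float)+.5)/2.8-.5+[140,120]
c=circ(plane(d,C([(302,344),(440,344),(371,280),(371,409)]),.103,True)); print(c)
goal(*c[0],.078,95)
E
```

```text
(array([ 0.4252, -0.3245]), 0.0151)
clock 39.25 tcp [ 0.4268 -0.3242  0.1447] jaw 95.2 grip 85.1 q7 2.43 F [0.5 0.2 0.1]
shift [-1.2 66.8 -0.5] turn [-0.28  0.18 -0.38]
```

>>> drive_tool(
  series=[
    [-1.5, 25, -0.5, 0, 0, 0.3, 85],
    [-1.5, 50, -0.5, 0, 0, 0.3, 85],
    [-1.5, 66, -0.5, 0, 0, 0.3, 85],
    [-1.5, 67, -0.5, 0, 0, 0.3, 70],
    [-1.5, 67, -0.5, 0, 0, 0.3, 50],
  ],
)

```text
clock: 39.75
tcp_pos: [0.4252, -0.3244, 0.0781]
orientation: [-1.565, -0.062, 0.081]
contact_force: [0.4, -0.2, 0.2]
grip_width: 0.0581
```

>>> drive_tool(
  series=[
    [0, 0, 0, 0, 0, 0, 28],
    [0, 0, 0, 0, 0, 0, 22],
    [0, 0, 0, 0, 0, 0, 20],
    [0, 0, 0, 0, 0, 0, 20],
    [0, 0, 0, 0, 0, 0, 20],
  ],
)

```text
clock: 40.25
tcp_pos: [0.4261, -0.325, 0.0795]
orientation: [-1.566, -0.064, 0.079]
contact_force: [-0.9, 0.9, 5.6]
grip_width: 0.0283
```

>>> drive_tool(
  series=[
    [0, -10, 0, 0, 0, 0, 20],
    [0, -40, 0, 0, 0, 0, 20],
    [0, -75, 0, 0, 0, 0, 20],
    [0, -110, 0, 0, 0, 0, 20],
    [0, -120, 0, 0, 0, 0, 20],
  ],
)

```text
clock: 40.75
tcp_pos: [0.4288, -0.3268, 0.2038]
orientation: [-1.57, -0.068, 0.074]
contact_force: [0.1, 0.2, -1.9]
grip_width: 0.0283
```

```bash
python3 - <<'E'
from h import *
goal(.5514,-.0107,.19,95); d=snap('wrist','w21',(140,120,400,360),2.4)
E
```

```text
clock 40.75 tcp [ 0.4288 -0.3268  0.2038] jaw 95.2 grip 28.3 q7 2.38 F [ 0.1  0.2 -1.9]
shift [150.7  13.3 303.7] turn [-0.02  0.18 -0.23]
```

View pics/w21.png

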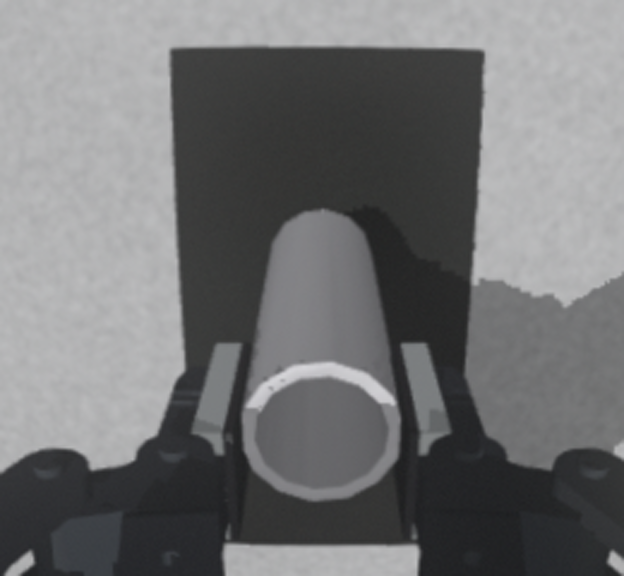

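>>> drive_tool(
  series=[
    [22, 0, 44, 0, 0, 0, 20],
    [44, 0, 88, 0, 0, 0, 20],
    [66, 0, 132, 0, 0, 0, 20],
    [88, 0, 176, 0, 0, 0, 20],
    [110, 0, 222, 0, 0, 0, 20],
  ],
)

```text
clock: 41.3
tcp_pos: [0.5176, -0.0945, 0.2024]
orientation: [-1.569, -0.067, 0.075]
contact_force: [-0.4, -0.6, -1.0]
grip_width: 0.0279
```

```bash
python3 - <<'E'
from h import *
goal(.5516,-.0109,.18,95)
E
```

```text
clock 41.3 tcp [ 0.5176 -0.0945  0.2024] jaw 95.2 grip 27.9 q7 1.87 F [-0.4 -0.6 -1. ]
shift [41.5 22.2 80.2] turn [-0.05  0.17 -0.31]
```

>>> drive_tool(
  series=[
    [22, 5, 42, 0, 0, 0.3, 20],
    [38, 12, 72, 0, 0, 0.3, 20],
    [42, 22, 82, 0, 0, 0.3, 20],
    [42, 22, 82, 0, 0, 0.3, 20],
    [42, 22, 82, 0, 0, 0.3, 20],
  ],
)

```text
clock: 41.8
tcp_pos: [0.5508, -0.0107, 0.1795]
orientation: [-1.57, -0.06, 0.08]
contact_force: [-0.3, -0.5, -1.1]
grip_width: 0.0281
```

>>> drive_tool(
  series=[
    [0, 0, 0, 0, 0, 0, 20],
    [0, 0, 0, 0, 0, 0, 20],
    [0, 0, 0, 0, 0, 0, 20],
  ],
)

```text
clock: 42.1
tcp_pos: [0.5507, -0.012, 0.1799]
orientation: [-1.57, -0.058, 0.078]
contact_force: [-0.2, 0.5, -1.6]
grip_width: 0.0282
```

```bash
python3 - <<'E'
from h import *
goal(.5516,-.0109,.16,95); d=snap('wrist','w22',(140,130,400,350),2.6); snap('scene','sc2',(220,100,400,270),3.4)
E
```

```text
clock 42.1 tcp [ 0.5507 -0.012   0.1799] jaw 95.0 grip 28.2 q7 1.72 F [-0.2  0.5 -1.6]
shift [ 1.2 19.9  1. ] turn [ 0.02 -0.04 -0.7 ]
```

View pics/w22.png

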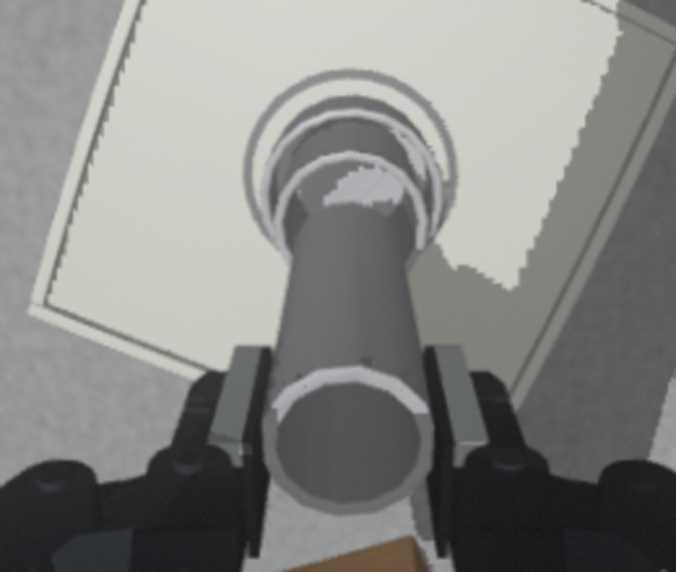

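View pics/sc2.png

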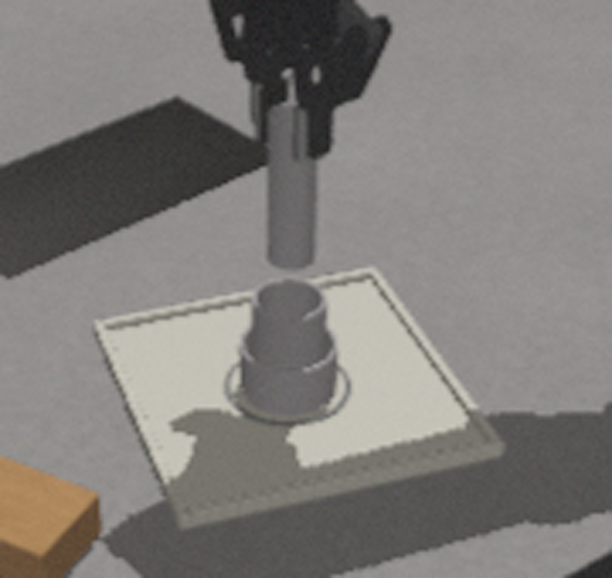

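>>> drive_tool(
  series=[
    [1, 0, 1.5, 0, 0, -0.6, 20],
    [1, 10, 1.5, 0, 0, -0.6, 20],
    [1, 18, 1.5, 0, 0, -0.6, 20],
    [1, 18, 1.5, 0, 0, -0.6, 20],
    [1, 18, 1.5, 0, 0, -0.6, 20],
  ],
)

```text
clock: 42.7
tcp_pos: [0.5511, -0.0098, 0.1612]
orientation: [-1.57, -0.067, 0.071]
contact_force: [0.9, 0.4, -1.5]
grip_width: 0.028
```

```bash
python3 - <<'E'
from h import *
goal(.5516,-.0109,.09,95); d=snap('wrist','w23',(140,130,400,350),2.6); snap('side','s8',(190,130,350,310),3.3)
E
```

```text
clock 42.7 tcp [ 0.5511 -0.0098  0.1612] jaw 95.0 grip 28.0 q7 1.73 F [ 0.9  0.4 -1.5]
shift [ 0.6 71.2 -1.1] turn [ 0.02  0.03 -0.17]
```

View pics/s8.png

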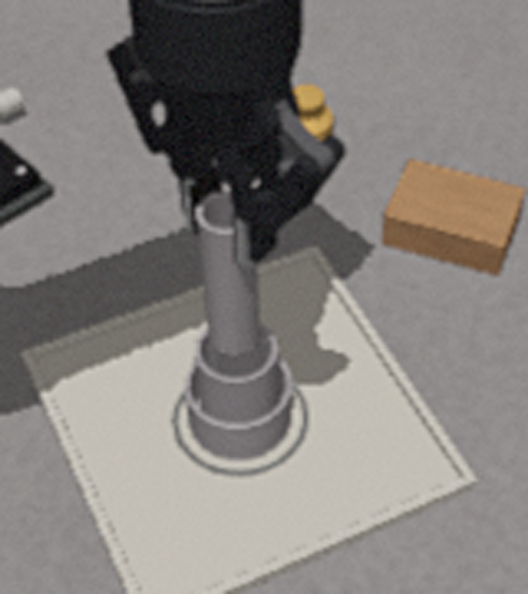

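View pics/w23.png

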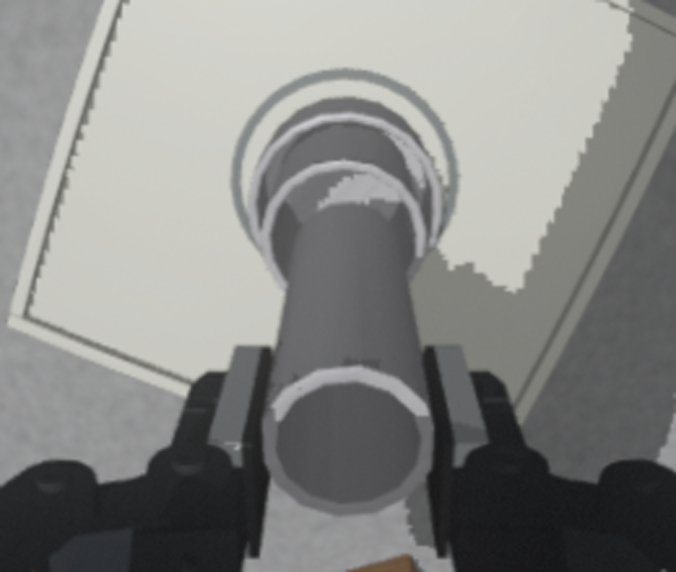

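>>> drive_tool(
  series=[
    [0.5, 12, -1, 0, 0, 0, 20],
    [0.5, 26, -1, 0, 0, 0, 20],
    [0.5, 40, -1, 0, 0, 0, 20],
    [0.5, 54, -1, 0, 0, 0, 20],
    [0.5, 62, -1, 0, 0, 0, 20],
  ],
)

```text
clock: 43.3
tcp_pos: [0.551, -0.0108, 0.0977]
orientation: [-1.57, -0.065, 0.072]
contact_force: [-0.5, 0.1, -1.6]
grip_width: 0.0282
```

```bash
python3 - <<'E'
from h import *
goal(.5516,-.0109,.09,95)
E
```

```text
clock 43.3 tcp [ 0.551  -0.0108  0.0977] jaw 95.0 grip 28.2 q7 1.77 F [-0.5  0.1 -1.6]
shift [ 0.6  7.7 -0.1] turn [ 0.02  0.03 -0.25]
```

>>> drive_tool(
  series=[
    [0.5, 4, 0, 0, 0, 0, 20],
    [0.5, 7, 0, 0, 0, 0, 20],
    [0.5, 9, 0, 0, 0, 0, 20],
    [0.5, 9, 0, 0, 0, 0, 20],
  ],
)

```text
clock: 43.7
tcp_pos: [0.5518, -0.0108, 0.0889]
orientation: [-1.57, -0.066, 0.072]
contact_force: [-0.1, 0.1, -0.4]
grip_width: 0.0283
```

>>> drive_tool(
  series=[
    [0, 1, 0, 0, 0, 0, 20],
    [0, 1.5, 0, 0, 0, 0, 20],
  ],
)

```text
clock: 43.9
tcp_pos: [0.5527, -0.0107, 0.0885]
orientation: [-1.57, -0.067, 0.07]
contact_force: [-0.9, 0.4, 8.3]
grip_width: 0.028
```

The tube touches down at the predicted height, so I'll release it and go straight up.

>>> drive_tool(
  series=[
    [0, 0, 0, 0, 0, 0, 29],
    [0, 0, 0, 0, 0, 0, 45],
    [0, 0, 0, 0, 0, 0, 70],
    [0, 0, 0, 0, 0, 0, 85],
    [0, 0, 0, 0, 0, 0, 85],
  ],
)

```text
clock: 44.4
tcp_pos: [0.5527, -0.0107, 0.0884]
orientation: [-1.57, -0.067, 0.07]
contact_force: [0.1, -0.5, 0.6]
grip_width: 0.0841
```

>>> drive_tool(
  series=[
    [0, -25, 0, 0, 0, 0, 85],
    [0, -60, 0, 0, 0, 0, 85],
    [0, -95, 0, 0, 0, 0, 85],
    [-20, -120, 0, 0, 0, 0, 85],
    [-40, -120, 0, 0, 0, 0, 85],
  ],
)

```text
clock: 44.9
tcp_pos: [0.5152, -0.0143, 0.212]
orientation: [-1.569, -0.073, 0.065]
contact_force: [-0.2, 0.4, -0.0]
grip_width: 0.0854
```

>>> drive_tool(
  series=[
    [0, 0, 0, 0, 0, 0, 85],
    [0, 0, 0, 0, 0, 0, 85],
    [0, 0, 0, 0, 0, 0, 85],
  ],
)

```text
clock: 45.2
tcp_pos: [0.5158, -0.0141, 0.2118]
orientation: [-1.569, -0.073, 0.065]
contact_force: [-0.2, -0.5, -0.5]
grip_width: 0.0853
```

```bash
python3 - <<'E'
from h import *
goal(.5,-.01,.25,95); snap('wrist','w24',(140,100,400,320),2.8); snap('side','s9'); snap('scene','sc3')
E
```

```text
clock 45.2 tcp [ 0.5158 -0.0141  0.2118] jaw 95.0 grip 85.3 q7 1.68 F [-0.2 -0.5 -0.5]
shift [-15.2 -38.3   5.5] turn [-0.    0.02  0.3 ]
```

View pics/w24.png

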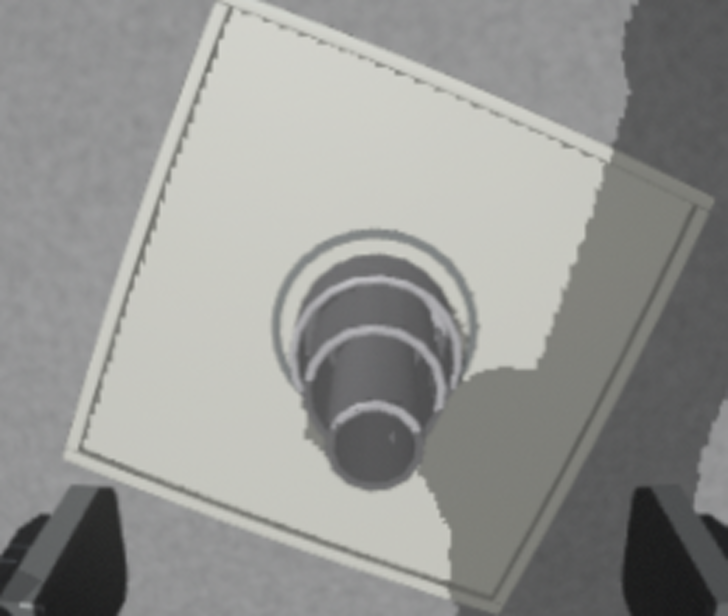

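View pics/s9.png

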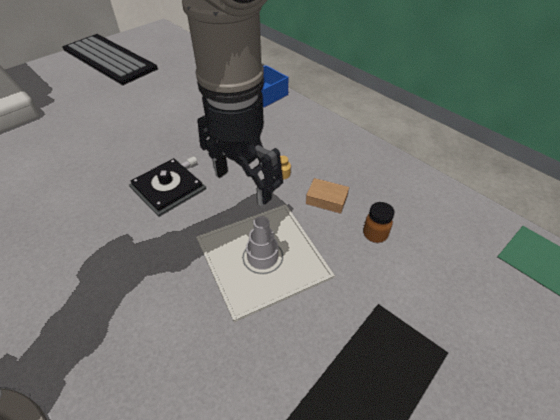

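View pics/sc3.png

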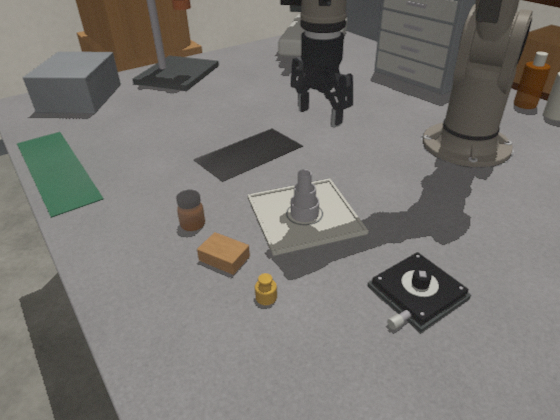

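```bash
python3 - <<'E'
from h import *
d=load('w24')
C=lambda p:(np.array(p,float)+.5)/2.8-.5+[140,100]
print('tube',circ(plane(d,C([(330,448),(422,446),(377,402),(376,491)]),.112,True)))
print('beaker',circ(plane(d,C([(304,395),(447,395),(375,325),(330,343),(425,345)]),.074,True)))
print('dish',circ(plane(d,C([(290,360),(463,360),(376,276),(315,300),(440,302)]),.04,True)))
s=load('s9');a=load('sc3')
print(r.hand_in())
E
```

```text
tube (array([ 0.5528, -0.0104]), 0.014)
beaker (array([ 0.5513, -0.0105]), 0.0236)
dish (array([ 0.5515, -0.0102]), 0.0318)
the job is handed in; nothing more can be done
None
```

I cleared the tube, beaker and dish onto the mat and stood the specimen, polished face up, on the stage plate. I then nested the dish in the ring, the beaker in the dish and the tube in the beaker, and handed in at about 45 s of the 136 s allowed.

**Last checks:**
- **Specimen:** about 1 mm from the plate centre just after I let it go. It still stood on the plate, upright, in the final side and scene pictures.
- **Dish:** within 1 mm of the ring centre.
- **Beaker:** under 1 mm off the dish axis.
- **Tube:** about 1.5 mm off the beaker axis.
- **Heights:** each vessel touched down within about 0.2 mm of the height I had worked out from its grasp.
- **Bystanders:** the jar, box and weight look unmoved in the final pictures by eye; I did not measure them again. The gripper was open and clear of everything.

**Disagreements:** the first two wrist pictures were taken before the arm had settled. The first put the tray up to 5–8 mm off in y, so I measured again at rest and used those values. For the tray centre, the side camera and the settled wrist views still differed by 3–5 mm. I went by the wrist views, and the placings confirmed them.

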